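# Clamp a bar in a hold-down jig with its wing screw

## Task

Clamp the short wooden bar in the hold-down jig: first push it along its channel with the fingertips until its front end is fully home against the end stop, then screw the pad down onto it by turning the wing screw clockwise (seen from above) with repeated fingertip strokes on its wings, until the screw turns no further and the pad presses on the bar. Only push and stroke: never lift the bar, never take the bar or the wings between the fingers, and leave the other things lying where they are.

Things in the scene. Friction and masses are not known exactly. Their poses are not given: they have to be found in the camera images.
- jig: Fixed jig on the table: plywood base 104 x 225 x 12 mm. Origin at table height on the screw's axis, z up, +y along the channel to the end stop, x across. Base spans y -170..+55 mm. Two guides (tops 22 mm above the table, y -71..+17 mm) form a 19 mm wide channel at x = 0, where the bar lies.
- stop_face (a point): On the wooden end stop's working face, at x = 0, y = +25 mm in the jig's frame, 20 mm above the table. The stop is 60 mm wide in x, 26 mm thick, its top 28 mm above the table.
- crossbar (a point): Middle of the top of the aluminium crossbar, 60 mm above the table, on the screw's axis. Crossbar 104 mm along the jig's x, 24 mm along y, 14 mm high, on two steel posts of 12 mm diameter at x = +-41 mm; it bridges the channel and the wing screw passes down through it.
- bar: Loose square wooden bar 16 x 120 x 16 mm, about 20 g. Origin at the centre of its underside, long axis = its y, pointing as the jig's y. It lies in the channel on the jig's base, 12 mm above the table (its top at 28 mm), at first 25 to 55 mm short of the end stop; its rear 40 mm or more sticks out of the guides.
- bar_front (a point): Middle of the bar's front end face (its +y end), 8 mm above the bar's underside. Bar is home when this lies at y = +25 mm in the jig's frame.
- bar_rear (a point): Middle of the bar's rear end face (its -y end), 8 mm above the bar's underside: push here, along the jig's +y.
- wings: Steel wing head of the screw. Origin on the screw's axis at the underside of its hub (19 mm diameter, 15 mm high), z up. Two flat wings, 5 mm thick, lie along its +x and -x out to 35 mm from the axis, 6 to 26 mm above the origin. The origin is 70 mm above the table at joint value 0 and sinks 6 mm a turn, to 62 mm at the end.
- wing_screw (a joint): Turn of the wing screw, rad; grows clockwise seen from above (screwing down, 6 mm a turn). 0 = fully up, wings' x along the jig's x; starts at 0.4 to 2.6; pad meets the bar at about 6.3; end stop at 8.4. Turning takes 0.03 to 0.05 N m (1 to 2 N on a wing); it stays where it is left.
- foot: Round rubber pressure pad, 17 mm diameter, 6 mm thick, under the crossbar on the screw's axis; origin at its underside. It does not turn with the screw; a stiff spring (4 N per mm) above it gives by about 2 mm between meeting the bar and the screw's end stop.
- spanner: Steel spanner 32 x 135 x 9 mm lying beside the jig on the robot's side; leave alone. Origin at the centre of its underside.
- offcut: Wooden block 42 x 70 x 30 mm beyond the jig; leave alone. Origin at the centre of its underside.
- stick: Thin wooden stick 11 x 105 x 9 mm beyond the jig; leave alone. Origin at the centre of its underside.
There are look-alikes about, which are no part of the job. Several things have the shape of the bar; the one meant has the colours described above. Several things have the shape of the jig; the one meant has the colours described above.

How it is judged:
By the outcome, as a careful person would: the job done as asked, in the order asked, and still so for the second after the job is handed in, with the robot touching nothing.
It also fails if it takes over 48 s, if anything falls off the work surface, if the arm or the gripper's body presses on something with over 40 N, if the wrist force passes 120 N, or if a joint passes its speed limit or range.

## Robot

A 6-joint arm with a two-finger parallel gripper is mounted at the origin on a cart in front of the work surface, level with it; the furniture and walls round the work are solid. World frame = base frame: x ahead of the robot, y to its left, z up, the work surface at z = 0. Lengths are in mm, angles in rad, forces in N, time in s.
With the tool pointing down it reaches from about 350 to 925 mm from the base axis. Payload 6.4 kg.
Tool frame: the origin (TCP) lies at the very end of the fingers, on their centre line; the grasp point (between the pads) lies 19 mm behind it; z points along the fingers, y is the direction in which the jaws open and shut (so a half turn about z gives the same grasp; the last joint's range is limited). The gripper opens to 85 mm and grips with 20 to 120 N. Pads are 22 mm wide; open, the fingers measure 114 mm over their backs; the gripper's body (76 mm by 85 mm) begins 54 mm behind the grasp point. The pads swing forward as they close: fully open they stand 13 mm farther back than shut.
Start: joints at [-1.355, 0.245, 1.558, -0, 1.339, -0.174], TCP at [247.008, -601.25, 231.29] pointing down, gripper open.
Joint ranges: [-3.13, 3.13], [-1.02, 2.26], [0.13, 2.54], [-0.95, 4.09], [0.21, 2.88], [-2.74, 2.74]. Speed limits (rad/s): [2.57, 2.57, 3.14, 3.14, 3.14, 3.14].

## Interface

Orientations are given as a rotation vector (axis times angle).
In Python, from rig import bot gives the robot as it stands.
- The arm moves only by the tool carry_out, never from a script. Its argument "steps" is a list that holds one entry, the list of rows, each a list of 7 numbers: the turn, a rotation vector about the tool's x, y, z in rad, then the shift along the tool's x, y, z in m, then the finger opening in m, from 0 to 0.0854. A call has 1 to 10 rows; each row is the pose to reach, as a shift and turn from the pose commanded when the call began, along the tool's axes at that moment; what a row does not reach only later rows make up. A row lasts 1/12 s, in which the tool goes at most 41.7 mm and 7.16 degrees, less where a joint would pass 70% of its speed; a pose out of reach is approached as far as the arm can. A call with a gripper value outside its range is refused whole. The fingers move at their own pace and stop on an object; "newtons" is the grip in N (left out, the last holds). Time passes only in rows, so rows that repeat a pose let the fingers close. It gives the time, the measured TCP pose, the force and the opening at its end, in the units of the state.
- bot.sense(): the state, without advancing time (a new reading comes with each control period).
- bot.get_image(name): name is "scene" or "top" or "wrist"; returns a dict with "frame" (384x512x3 uint8, red, green, blue), "vertical_fov" (degrees; the focal length in pixels is half the picture's height over the tangent of half this angle, whatever the lens; pixels are square), "cx", "cy" (the principal point, pixels), "k1" (the pictures are not rectified: a ray, as slopes to the right and down, at radius r is drawn at 1 + k1 r^2 times it, then the intrinsics apply), "pose" (4x4, takes a point from camera to world coordinates). Camera axes: x right, y down, z forward; pixel columns grow to the right and rows downward; lengths in mm; the calibration is good to about 2 mm. A picture is of the moment at which its call begins. There is no depth.
- bot.close_job(): hands the job in, once; it reports no verdict.
The state is a dict: "time_s": time; "qpos": joint angles; "dq": joint speeds; "joint_torque": joint torques, N m; "eef_pos": TCP position; "tool_rot": TCP orientation; "force": force on the tool from outside, world axes, zero at the start; "wrist_torque": the same for the moment, N m; "width": finger opening in mm.
Only numpy, scipy, OpenCV 4.12 (cv2) and the standard library are available. Lean on these libraries where they do the work, as an engineer would, in place of code of your own. Each camera call takes 0.05 s, during which the arm holds its last target.

## Working session

There is one attempt and no reset: what is moved stays moved. The work goes in short steps, Python scripts to look and compute and a tool call to move; the robot and the scene stay as the last step left them, time stands still between calls to the robot, and variables do not carry over. Pictures are saved under pics/ and viewed, and the job is handed in when it is done.

Besides the shell and the picture viewer there is one more tool, called after "Call:" as name(argument=value, ...) on one line, values as JSON. carry_out: Moves the arm, as the interface text tells. Its arguments: {"type":"object","properties":{"steps":{"type":"array"},"newtons":{"type":"number"}},"required":["steps"]}

```bash
ls; mkdir -p pics
python3 - <<'E'
from rig import bot
import cv2, numpy as np
s=bot.sense(); print(s)
for n in ["scene","top","wrist"]:
    d=bot.get_image(n)
    cv2.imwrite(f"pics/{n}0.png",d["frame"][:,:,::-1])
    print(n,d["vertical_fov"],d["cx"],d["cy"],d["k1"]);print(np.round(d["pose"],3))
E
```

```text
pics
{'time_s': 0.0, 'qpos': array([-1.35508465e+00,  2.45803587e-01,  1.55903269e+00,  3.22651603e-05,
        1.33873126e+00, -1.74113564e-01]), 'dq': array([ 0.00030862, -0.00095563,  0.00112223, -0.00061238, -0.00034572,
        0.00132014]), 'joint_torque': array([-8.28746925e-04, -4.29504848e+01, -3.26136732e+01, -2.50582289e-04,
        5.36268970e-03,  2.52523485e-06]), 'eef_pos': array([ 246.8979813 , -600.66515846,  230.1770074 ]), 'tool_rot': array([-3.08016989e+00, -6.08072189e-01,  1.52060405e-05]), 'force': array([-0.57749952,  0.24398961, -0.11643683]), 'wrist_torque': array([-0.03936926,  0.0155811 , -0.0240125 ]), 'width': 85.35978302231658}
scene 43.40723539880053 247.12898213257287 183.39073050989154 0.012371893945377195
[[ 4.74000e-01 -5.36000e-01  6.99000e-01 -1.68274e+02]
 [-8.80000e-01 -2.87000e-01  3.77000e-01 -7.94862e+02]
 [-2.00000e-03 -7.94000e-01 -6.08000e-01  6.93486e+02]
 [ 0.00000e+00  0.00000e+00  0.00000e+00  1.00000e+00]]
top 47.802077998244194 255.7262507329601 190.34684722744777 0.051919252218429086
[[ 8.000000e-03 -9.920000e-01  1.230000e-01  4.108760e+02]
 [-1.000000e+00 -8.000000e-03  0.000000e+00 -3.970420e+02]
 [ 1.000000e-03 -1.230000e-01 -9.920000e-01  1.080222e+03]
 [ 0.000000e+00  0.000000e+00  0.000000e+00  1.000000e+00]]
wrist 59.510309093660915 256.5128663298981 194.63635434437631 -0.06363806733246655
[[ 3.81000e-01 -8.93000e-01 -2.42000e-01  3.08661e+02]
 [-9.25000e-01 -3.68000e-01 -9.70000e-02 -5.74313e+02]
 [-3.00000e-03  2.61000e-01 -9.65000e-01  3.72218e+02]
 [ 0.00000e+00  0.00000e+00  0.00000e+00  1.00000e+00]]
```

View pics/scene0.png

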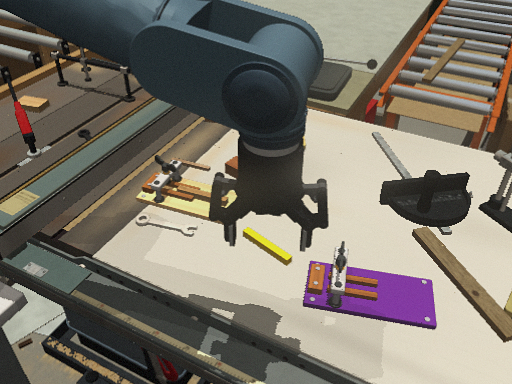

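View pics/top0.png

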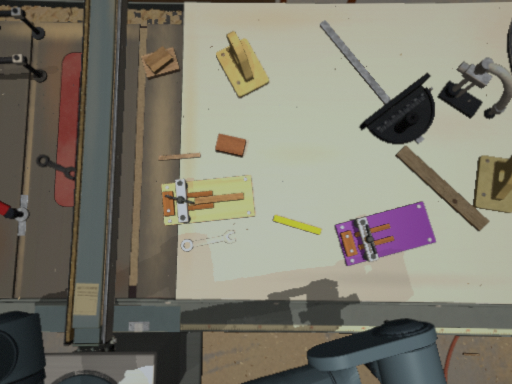

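View pics/wrist0.png

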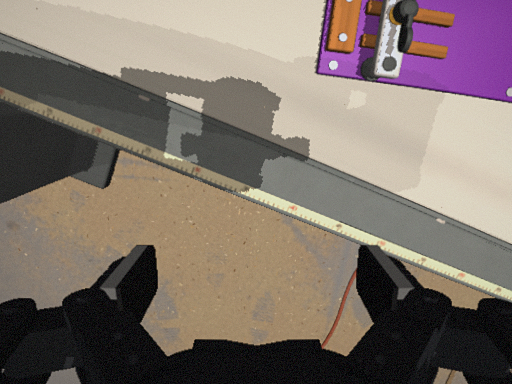

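The meant jig is the plywood one at top px (208,200); the purple one at (385,233) and the yellow bar at (297,225) don't match the description. I'll confirm that in an enlarged crop.

```bash
cat > h.py <<'E'
import numpy as np, cv2, json
def snap(name,fn=None):
    from rig import bot
    d=bot.get_image(name)
    if fn:
        cv2.imwrite(f"pics/{fn}.png",d["frame"][:,:,::-1])
        np.savez(f"pics/{fn}.npz",**d)
    return d
def load(fn):
    z=np.load(f"pics/{fn}.npz"); return {k:z[k] for k in z.files}
def K(d): return 192/np.tan(np.radians(float(d["vertical_fov"]))/2)
def ray(d,u,v):
    f=K(d);x=(u-d["cx"])/f;y=(v-d["cy"])/f;k=float(d["k1"])
    a,b=x,y
    for _ in range(30):
        r=a*a+b*b;a=x/(1+k*r);b=y/(1+k*r)
    P=d["pose"];w=P[:3,:3]@np.array([a,b,1.]);return P[:3,3],w/np.linalg.norm(w)
def onz(d,u,v,z):
    o,w=ray(d,u,v);return o+w*(z-o[2])/w[2]
def proj(d,p):
    P=d["pose"];c=P[:3,:3].T@(np.asarray(p,float)-P[:3,3]);a,b=c[0]/c[2],c[1]/c[2];r=a*a+b*b;s=1+float(d["k1"])*r
    return np.array([a*s*K(d)+d["cx"],b*s*K(d)+d["cy"]])
def tri(*l):
    A=np.zeros((3,3));b=np.zeros(3)
    R=[ray(*q) for q in l]
    for o,w in R:
        M=np.eye(3)-np.outer(w,w);A+=M;b+=M@o
    p=np.linalg.solve(A,b)
    return p,[np.linalg.norm((np.eye(3)-np.outer(w,w))@(p-o)) for o,w in R]
def crop(fn,out,x0,y0,x1,y1,s):
    im=cv2.imread(f"pics/{fn}.png")[y0:y1,x0:x1]
    cv2.imwrite(f"pics/{out}.png",cv2.resize(im,None,fx=s,fy=s,interpolation=cv2.INTER_CUBIC))
E
python3 - <<'E'
from h import *
d=snap("top","t1");e=snap("scene","s1")
crop("t1","t1c",150,120,270,260,5)
crop("s1","s1c",120,140,250,250,6)
E
```

```text
(no output)
```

View pics/t1c.png

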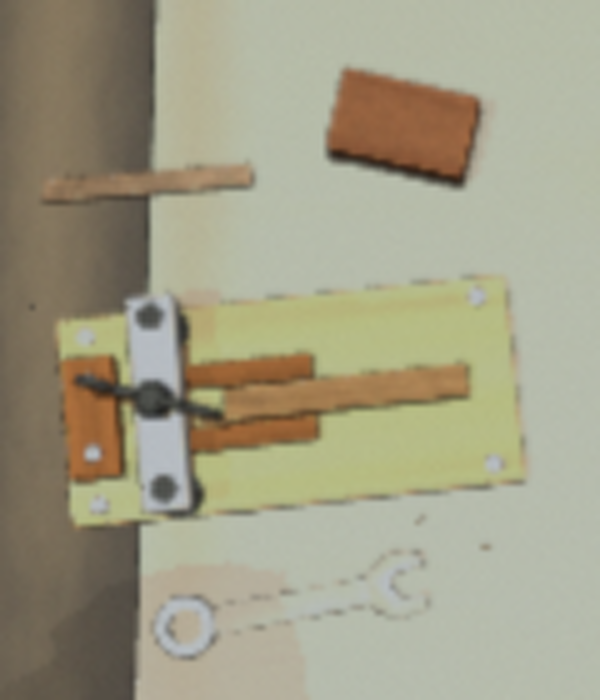

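View pics/s1c.png

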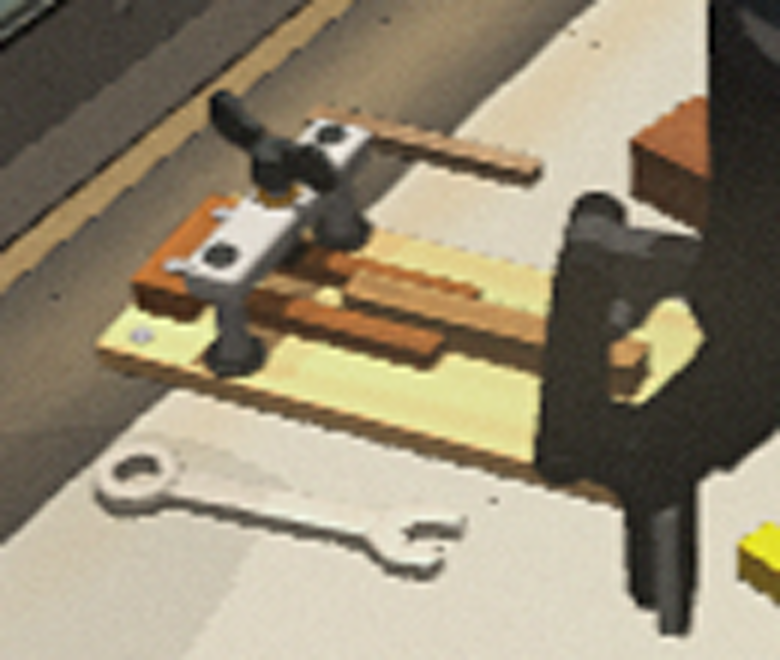

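The crop confirms it: plywood jig at top px (208,200) with the brown bar in its channel (rear end at crop (468,381)), the wing screw at crop (152,398) and the wings at crop (80,380) to (222,413). Next I'll measure it.

Run:
```python
from h import *
np.set_printoptions(precision=1,suppress=True)
d=load("t1");e=load("s1")
g=lambda u,v:(150+(u+.5)/5-.5,120+(v+.5)/5-.5)
h=lambda u,v:(120+(u+.5)/6-.5,140+(v+.5)/6-.5)
C=[onz(d,*g(*p),12) for p in [(57,322),(507,275),(525,483),(72,525)]]
for c in C: print(c)
print("len",np.linalg.norm(C[0]-C[1]),np.linalg.norm(C[1]-C[2]),np.linalg.norm(C[2]-C[3]),np.linalg.norm(C[3]-C[0]))
ya=(C[0]+C[3]-C[1]-C[2])/2; ya/=np.linalg.norm(ya); xa=np.array([ya[1],-ya[0],0]); print("y axis",ya, "psi",np.arctan2(-ya[0],ya[1]))
ctr=sum(C)/4; O=ctr+ya*(57.5); print("origin from base",O)
for n,p,z in [("hub",(152,398),88),("post+",(149,316),60),("post-",(163,488),60),("barrear",(468,381),28),("barfront",(225,403),28),("wA",(80,380),88),("wB",(222,413),88)]:
    q=onz(d,*g(*p),z);r=q-O;print(n,q,"jig",r@xa,r@ya)
# triangulate: hub top, bar rear top, crossbar
for n,p,q in [("post+",(149,316),(331,135)),("post-",(163,488),(220,257)),("baseL",(72,525),(100,348)),("baserfar",(57,322),(215,200))]:
    print(n,*tri((d,*g(*p)),(e,*h(*q))))
```

```text
[ 556.8 -161.6   12. ]
[ 582.3 -384.7   12. ]
[ 478.6 -394.6   12. ]
[ 456.3 -172.5   12. ]
len 224.59810300022698 104.21312821367837 223.21299274778843 101.05624843959028
y axis [-0.1  1.   0. ] psi 0.10698703761461135
origin from base [ 512.4 -221.2   12. ]
hub [ 511.5 -223.    88. ] jig -1.0325229569993375 -1.7511584428643512
post+ [ 553.5 -215.5   60. ] jig 41.47319336352055 1.2125107388011227
post- [ 471.9 -224.5   60. ] jig -40.59746612681543 0.9610489652198387
barrear [ 527.2 -366.3   28. ] jig -0.7655150757828298 -145.92863351190007
barfront [ 515.5 -248.    28. ] jig 0.188779045777285 -27.05475068320273
wA [ 519.6 -189.8   88. ] jig 10.528093899239455 30.426745703530262
wB [ 504.9 -255.3   88. ] jig -11.112943911922025 -33.1230142223846
post+ [ 553.9 -215.5   58.6] [np.float64(0.3146210544469075), np.float64(0.3146210544468179)]
post- [ 472.1 -224.3   57.9] [np.float64(0.15183976107670544), np.float64(0.1518397610767213)]
baseL [ 457.  -171.8    6.1] [np.float64(0.6905902287992028), np.float64(0.6905902287992834)]
baserfar [ 555.2 -157.4    6.9] [np.float64(3.8328577104132533), np.float64(3.832857710413143)]
```

```bash
cat > m.py <<'E'
import numpy as np, json, os
from scipy.spatial.transform import Rotation as Rt
O=np.array([512.5,-220.5]);PSI=0.107
def jig(x,y): 
    c,s=np.cos(PSI),np.sin(PSI); return O+np.array([c*x-s*y,s*x+c*y])
def Rdown(yaw): # tool x at world angle yaw, z down
    c,s=np.cos(yaw),np.sin(yaw); return np.array([[c,s,0],[s,-c,0],[0,0,-1.]])
def get():
    if os.path.exists("cmd.json"):
        j=json.load(open("cmd.json"));return np.array(j["p"]),np.array(j["R"])
    return np.array([247.008,-601.25,231.29]),Rt.from_rotvec([-3.08016989,-6.08072189e-01,0]).as_matrix()
def show(x,y,z,yaw):
    p,R=get(); rv=Rt.from_matrix(R.T@Rdown(yaw)).as_rotvec(); sh=R.T@(np.array([x,y,z])-p)/1000
    print([float(v) for v in np.round(np.r_[rv,sh],4)], "dist",round(float(np.linalg.norm(sh)*1000)))
def commit(r):
    p,R=get(); q=p+R@np.array(r[3:6])*1000; Q=R@Rt.from_rotvec(r[:3]).as_matrix()
    json.dump(dict(p=q.tolist(),R=Q.tolist()),open("cmd.json","w")); print("cmd",np.round(q,1),"yaw",np.degrees(np.arctan2(Q[1,0],Q[0,0])).round(2),"zaxis",Q[:,2].round(3))
def st():
    from rig import bot
    s=bot.sense(); print("t",round(s["time_s"],2),"p",np.round(s["eef_pos"],1),"F",np.round(s["force"],1),"w",round(s["width"],1),"q",np.round(s["qpos"],2)); return s
E
python3 - <<'E'
from m import *
show(545,-310,230,0.107)
E
```

```text
[-0.002, -0.0001, 0.2828, 0.3863, -0.1562, 0.0017] dist 417
```

Call:
carry_out(steps=[[[0, 0, 0.283, 0.386, -0.156, 0, 0], [0, 0, 0.283, 0.386, -0.156, 0, 0], [0, 0, 0.283, 0.386, -0.156, 0, 0], [0, 0, 0.283, 0.386, -0.156, 0, 0], [0, 0, 0.283, 0.386, -0.156, 0, 0], [0, 0, 0.283, 0.386, -0.156, 0, 0], [0, 0, 0.283, 0.386, -0.156, 0, 0], [0, 0, 0.283, 0.386, -0.156, 0, 0], [0, 0, 0.283, 0.386, -0.156, 0, 0], [0, 0, 0.283, 0.386, -0.156, 0, 0]]], newtons=30)

```text
time_s: 1.08
eef_pos: [545.9, -308.6, 231.4]
tool_rot: [3.137, 0.168, 0.0]
force: [-0.1, -0.4, -0.4]
width: -0.0
```

Run:
```python
from m import *; from h import *
commit([0,0,.283,.386,-.156,0]); st()
d=snap("wrist","w1"); snap("scene","s2")
im=cv2.imread("pics/w1.png"); cv2.imwrite("pics/w1b.png",cv2.resize(im,None,fx=1.55,fy=1.55,interpolation=cv2.INTER_CUBIC))
```

```text
cmd [ 544.8 -310.3  231.7] yaw 6.12 zaxis [-0.     0.002 -1.   ]
t 1.08 p [ 545.9 -308.6  231.4] F [-0.1 -0.4 -0.4] w -0.0 q [-0.69  0.19  1.62 -0.    1.33  0.77]
```

View pics/w1b.png

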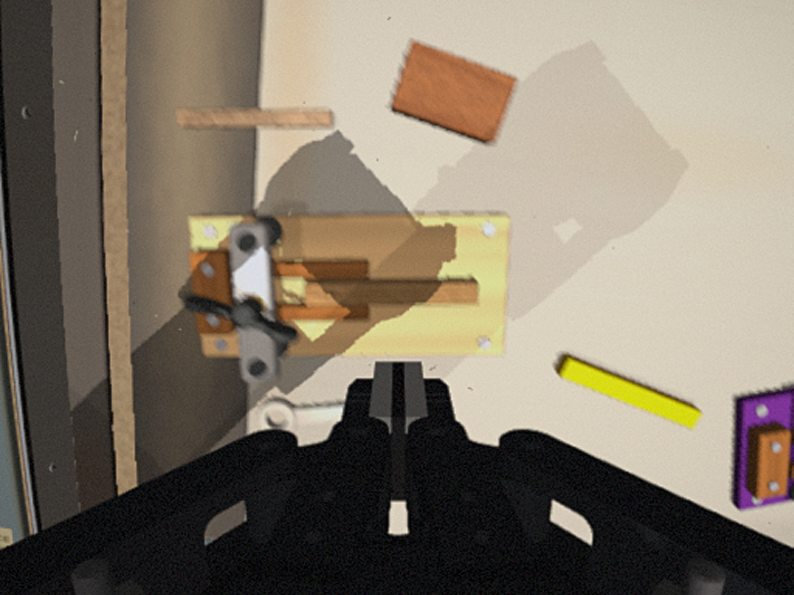

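View pics/s2.png

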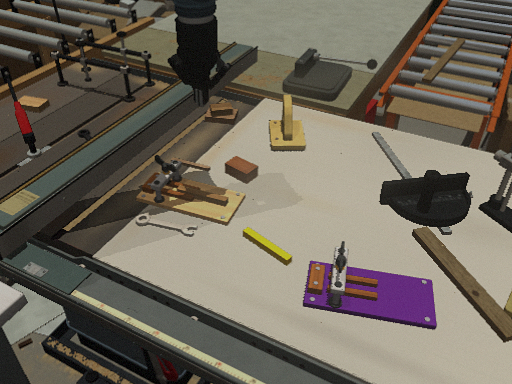

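Run:
```python
from h import *; from m import *
np.set_printoptions(precision=1,suppress=True)
d=load("t1");w=load("w1");e=load("s1")
g=lambda p:(150+(p[0]+.5)/5-.5,120+(p[1]+.5)/5-.5)
k=lambda p:((p[0]+.5)/1.55-.5,(p[1]+.5)/1.55-.5)
def J(q):
    r=q[:2]-O;c,s=np.cos(PSI),np.sin(PSI);return np.array([c*r[0]+s*r[1],-s*r[0]+c*r[1]])
for n,a,b,z in [("barrear",(468,381),(477,291),28),("post+",(149,316),(249,242),60),("post-",(163,488),(258,369),60),("hub",(152,398),(246,313),85),("wA",(80,380),(192,302),88),("wB",(222,413),(292,335),88),("c2",(507,275),(509,213),12),("c3",(525,483),(505,355),12),("barfront",(225,403),(307,289),28)]:
    p,r=tri((d,*g(a)),(w,*k(b)));q=onz(w,*k(b),z);print(n,"tri",p,np.round(r[0],1),"jig",J(p)," wrist plane",q,J(q))
```

```text
barrear tri [ 529.  -365.7   11.1] 0.1 jig [   0.9 -146.2]  wrist plane [ 532.9 -362.6   28. ] [   5.1 -143.5]
post+ tri [ 554.5 -213.8   54.2] 0.7 jig [42.5  2.2]  wrist plane [ 555.8 -214.6   60. ] [43.6  1.2]
post- tri [ 472.2 -223.4   57.6] 0.8 jig [-40.4   1.5]  wrist plane [ 473.3 -223.2   60. ] [-39.3   1.5]
hub tri [ 513.6 -218.5   70.5] 1.4 jig [1.4 1.8]  wrist plane [ 518.6 -221.1   85. ] [ 6.  -1.2]
wA tri [ 520.5 -188.1   81. ] 0.3 jig [11.4 31.4]  wrist plane [ 522.7 -190.5   88. ] [13.4 28.7]
wB tri [ 506.  -250.8   79.4] 3.2 jig [ -9.7 -29.4]  wrist plane [ 509.1 -249.1   88. ] [ -6.4 -28. ]
c2 tri [ 585.3 -384.2   -8.2] 0.4 jig [  54.9 -170.5]  wrist plane [ 586.5 -379.5   12. ] [  56.6 -166. ]
c3 tri [ 479.5 -395.1    3.2] 0.7 jig [ -51.4 -170.1]  wrist plane [ 483.  -393.4   12. ] [ -47.8 -168.8]
barfront tri [ 517.2 -244.9   10.6] 0.7 jig [  2.1 -24.7]  wrist plane [ 521.8 -246.8   28. ] [  6.4 -27.2]
```

```bash
sed -i 's/O=np.array(\[512.5,-220.5\])/O=np.array([513.0,-220.5])/' m.py
python3 - <<'E'
from m import *
show(*jig(0,-180),60,PSI);show(*jig(0,-180),18,PSI);show(*jig(0,-140),18,PSI);show(*jig(0,-103),18,PSI)
E
```

```text
[-0.002, 0.0002, -0.0002, -0.022, 0.0877, 0.1716] dist 194
[-0.002, 0.0002, -0.0002, -0.0219, 0.0878, 0.2136] dist 232
[-0.002, 0.0002, -0.0002, -0.022, 0.0478, 0.2137] dist 220
[-0.002, 0.0002, -0.0002, -0.022, 0.0108, 0.2137] dist 215
```

Call:
carry_out(steps=[[[0, 0, 0, -0.022, 0.088, 0.17, 0], [0, 0, 0, -0.022, 0.088, 0.17, 0], [0, 0, 0, -0.022, 0.088, 0.17, 0], [0, 0, 0, -0.022, 0.088, 0.17, 0], [0, 0, 0, -0.022, 0.088, 0.17, 0], [0, 0, 0, -0.022, 0.088, 0.195, 0], [0, 0, 0, -0.022, 0.088, 0.213, 0], [0, 0, 0, -0.022, 0.088, 0.213, 0], [0, 0, 0, -0.022, 0.088, 0.213, 0]]])

```text
time_s: 1.93
eef_pos: [531.3, -399.9, 17.2]
tool_rot: [-3.135, -0.167, 0.003]
force: [0.3, -0.4, 0.4]
width: 0.4
```

Run:
```python
from m import *; from h import *
commit([0,0,0,-.022,.088,.213]); st()
snap("wrist","w2"); snap("scene","s3")
im=cv2.imread("pics/w2.png"); cv2.imwrite("pics/w2b.png",cv2.resize(im,None,fx=1.55,fy=1.55,interpolation=cv2.INTER_CUBIC))
crop("s3","s3c",120,130,270,250,5)
```

```text
cmd [ 532.2 -399.7   18.6] yaw 6.12 zaxis [-0.     0.002 -1.   ]
t 1.93 p [ 531.3 -399.9   17.2] F [ 0.3 -0.4  0.4] w 0.4 q [-0.82  0.53  1.61 -0.    1.    0.65]
```

View pics/w2b.png

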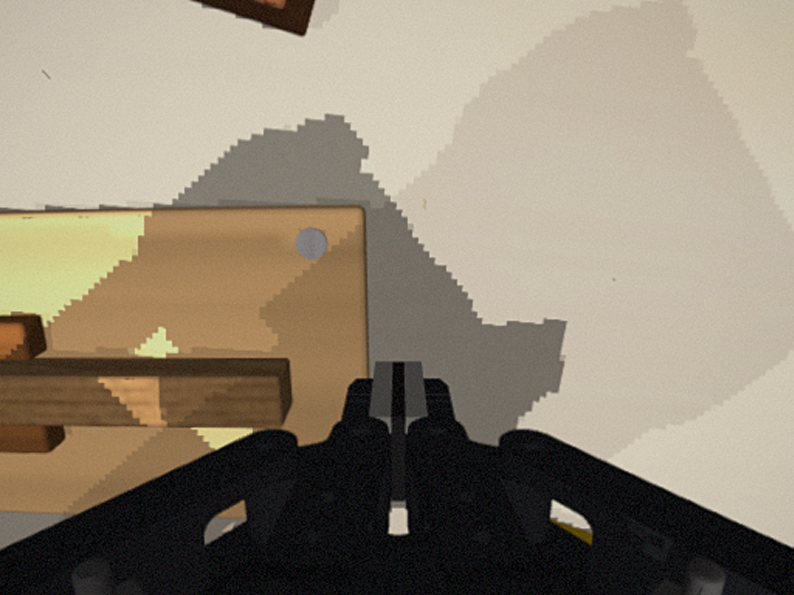

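View pics/s3c.png

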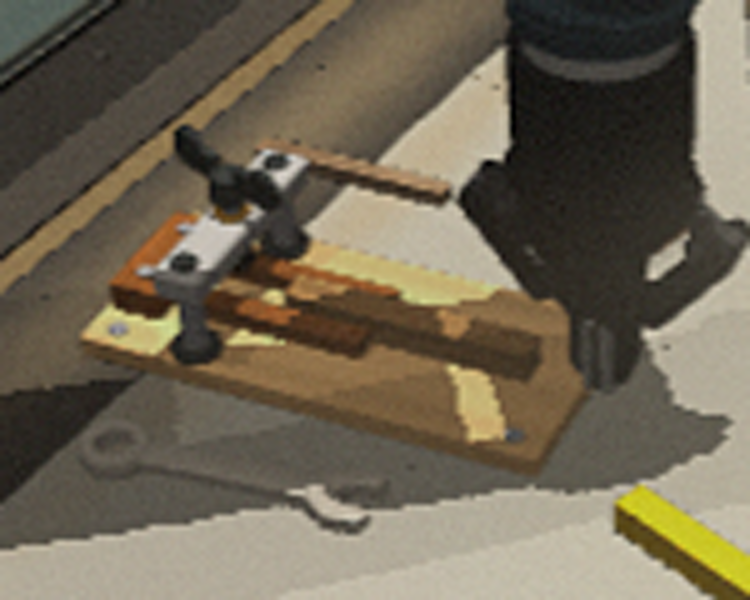

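Call:
carry_out(steps=[[[0, 0, 0, 0, -0.012, 0, 0], [0, 0, 0, 0, -0.022, 0, 0], [0, 0, 0, 0, -0.028, 0, 0], [0, 0, 0, 0, -0.035, 0, 0], [0, 0, 0, 0, -0.042, 0, 0], [0, 0, 0, 0, -0.049, 0, 0], [0, 0, 0, 0, -0.056, 0, 0], [0, 0, 0, 0, -0.062, 0, 0], [0, 0, 0, 0, -0.067, 0, 0], [0, 0, 0, 0, -0.07, 0, 0]]])

```text
time_s: 2.87
eef_pos: [524.7, -329.8, 18.2]
tool_rot: [-3.137, -0.168, 0.0]
force: [0.3, -0.3, 0.5]
width: 0.1
```

Run:
```python
from m import *; from h import *
commit([0,0,0,0,-.07,0]); st()
snap("wrist","w3"); snap("top","t3")
im=cv2.imread("pics/w3.png"); cv2.imwrite("pics/w3b.png",cv2.resize(im,None,fx=1.55,fy=1.55,interpolation=cv2.INTER_CUBIC))
crop("t3","t3c",150,150,270,240,6)
```

```text
cmd [ 524.7 -330.1   18.7] yaw 6.12 zaxis [-0.     0.002 -1.   ]
t 2.87 p [ 524.7 -329.8   18.2] F [ 0.3 -0.3  0.5] w 0.1 q [-0.74  0.45  1.73  0.    0.96  0.72]
```

View pics/w3b.png

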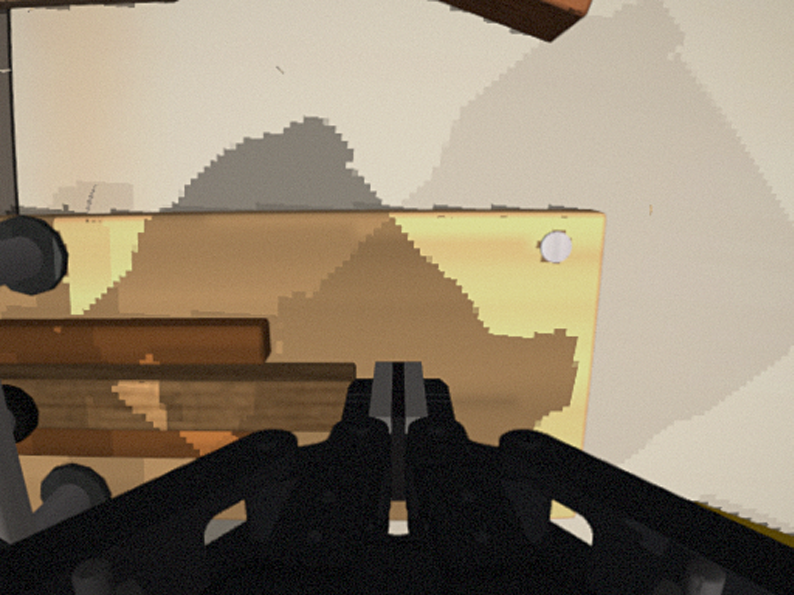

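View pics/t3c.png

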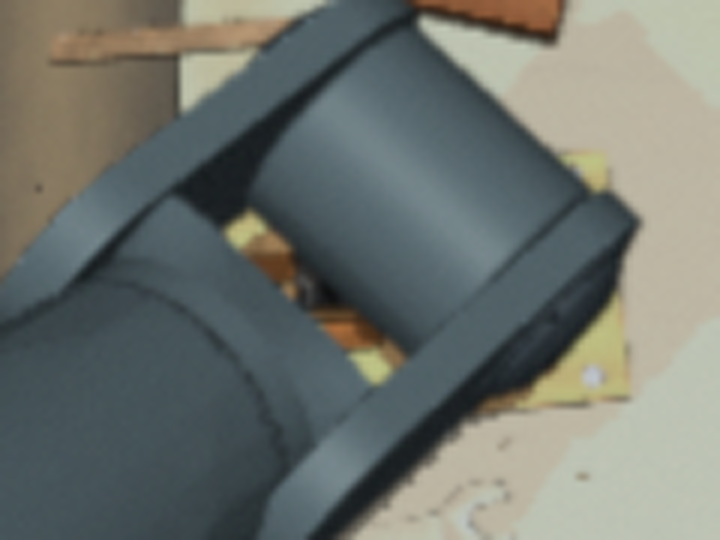

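Call:
carry_out(steps=[[[0, 0, 0, 0, -0.001, 0, 0], [0, 0, 0, 0, -0.002, 0, 0], [0, 0, 0, 0, -0.002, 0, 0]]])

```text
time_s: 3.22
eef_pos: [524.5, -328.6, 18.2]
tool_rot: [-3.137, -0.167, 0.0]
force: [-0.1, 1.8, 0.6]
width: 0.2
```

Call:
carry_out(steps=[[[0, 0, 0, 0, -0.001, 0, 0], [0, 0, 0, 0, -0.002, 0, 0], [0, 0, 0, 0, -0.002, 0, 0]]])

```text
time_s: 3.47
eef_pos: [525.0, -328.1, 19.1]
tool_rot: [3.134, 0.168, 0.003]
force: [0.6, -4.7, -0.2]
width: 0.2
```

Call:
carry_out(steps=[[[0, 0, 0, 0, -0.001, 0, 0], [0, 0, 0, 0, -0.002, 0, 0], [0, 0, 0, 0, -0.002, 0, 0]]])

```text
time_s: 3.72
eef_pos: [525.5, -327.8, 20.0]
tool_rot: [3.13, 0.167, 0.006]
force: [0.6, -8.2, 0.4]
width: 0.2
```

Run:
```python
from m import *; from h import *
commit([0,0,0,0,-.006,0]); s=st()
r=s["eef_pos"][:2]-O;print("jig y",-np.sin(PSI)*r[0]+np.cos(PSI)*r[1])
snap("wrist","w4"); snap("scene","s4")
crop("s4","s4c",120,130,270,250,5)
crop("w4","w4c",0,180,300,340,2.6)
```

```text
cmd [ 524.1 -324.1   18.7] yaw 6.12 zaxis [-0.     0.002 -1.   ]
t 3.72 p [ 525.5 -327.8   20. ] F [ 0.6 -8.2  0.4] w 0.2 q [-0.74  0.44  1.74 -0.    0.96  0.73]
jig y -108.02016884082113
```

View pics/s4c.png

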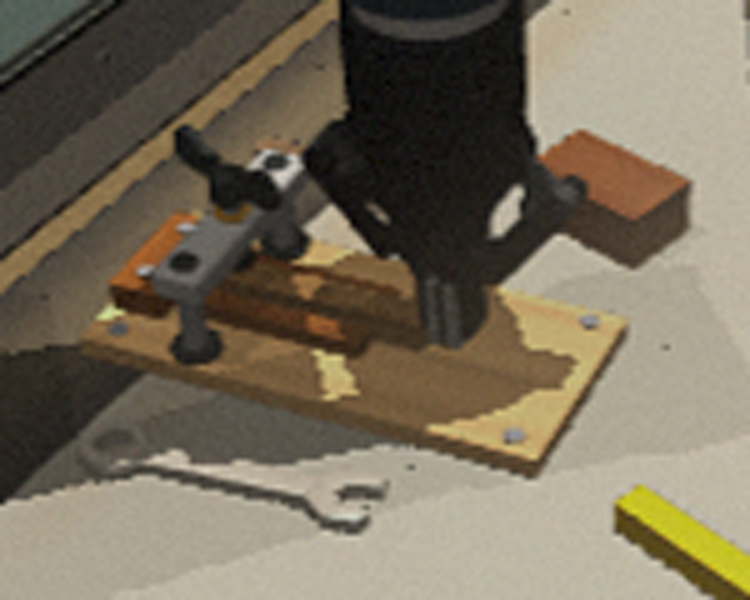

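View pics/w4c.png

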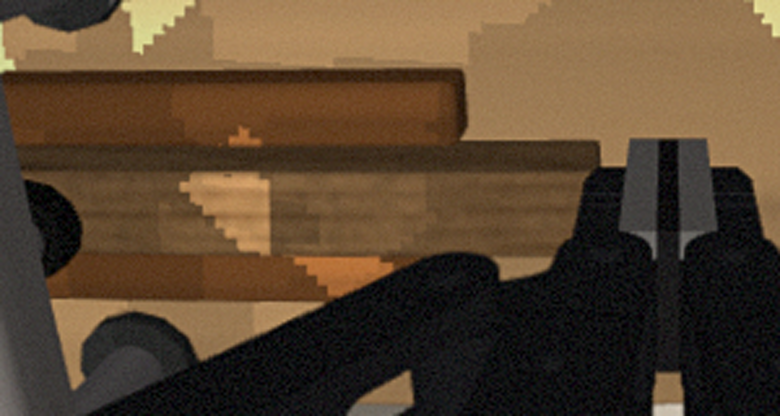

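Run:
```python
from h import *; from m import *
w=load("w4");k=lambda p:((p[0]+.5)/2.6-.5,180+(p[1]+.5)/2.6-.5)
def J(q):
    r=q[:2]-O;c,s=np.cos(PSI),np.sin(PSI);return np.round([c*r[0]+s*r[1],-s*r[0]+c*r[1]],1)
print("guide end top",J(onz(w,*k((462,71)),22)),"guide end bottom",J(onz(w,*k((466,135)),22)))
print("bar rear top far corner",J(onz(w,*k((599,142)),12)), J(onz(w,*k((599,142)),28)),J(onz(w,*k((593,166)),28)))
```

```text
guide end top [ 24.4 -71.8] guide end bottom [ 12.9 -71.8]
bar rear top far corner [  7.7 -93.8] [ 14.  -95.1] [  9.8 -94. ]
```

The bar is home: pushing 2 mm further raised the force to 8 N without motion, and its rear measures -94 against an expected -95. Next is the screw.

```bash
cat >> m.py <<'E'
def stroke(W,a,b,z,dyaw=0):
    W=np.radians(W);u=np.array([np.cos(W),np.sin(W)]);n=np.array([-u[1],u[0]])
    q=O+a*u+b*n; return q[0],q[1],z,W+dyaw
E
python3 - <<'E'
from m import *
p,R=get()
show(*stroke(77,26,30,140)); show(*stroke(77,26,30,77)); print(stroke(77,26,30,77))
E
```

```text
[-0.0018, -0.0011, -1.2371, -0.0198, -0.1389, -0.121] dist 185
[-0.0018, -0.0011, -1.2371, -0.0198, -0.1387, -0.058] dist 152
(np.float64(489.61762546938337), np.float64(-188.41784668526793), 77, np.float64(1.3439035240356338))
```

Call:
carry_out(steps=[[[0, 0, 0, 0, 0.02, 0, 0], [0, 0, 0, 0, 0.02, -0.04, 0], [0, 0, 0, 0, 0.02, -0.08, 0], [0, 0, -0.12, 0, 0.01, -0.121, 0], [0, 0, -0.24, -0.005, -0.03, -0.121, 0], [0, 0, -0.36, -0.01, -0.07, -0.121, 0], [0, 0, -0.48, -0.015, -0.11, -0.121, 0], [0, 0, -0.6, -0.02, -0.139, -0.121, 0], [0, 0, -0.72, -0.02, -0.139, -0.121, 0], [0, 0, -0.84, -0.02, -0.139, -0.121, 0]]])

```text
time_s: 4.65
eef_pos: [488.6, -186.1, 138.9]
tool_rot: [-2.788, -1.443, 0.001]
force: [0.0, -0.0, 0.4]
width: 0.2
```

Run:
```python
from m import *; from h import *
commit([0,0,-.84,-.02,-.139,-.121]); s=st()
show(*stroke(77,26,30,140)); show(*stroke(77,26,30,77))
snap("wrist","w5")
im=cv2.imread("pics/w5.png"); cv2.imwrite("pics/w5b.png",cv2.resize(im,None,fx=1.55,fy=1.55,interpolation=cv2.INTER_CUBIC))
```

```text
cmd [ 489.4 -188.3  140. ] yaw 54.25 zaxis [-0.     0.002 -1.   ]
t 4.65 p [ 488.6 -186.1  138.9] F [ 0.  -0.   0.4] w 0.2 q [-0.58  0.05  1.95  0.    1.14  0.03]
[-0.0012, -0.0016, -0.3971, 0.0, 0.0002, -0.0] dist 0
[-0.0012, -0.0016, -0.3971, -0.0001, 0.0003, 0.063] dist 63
```

View pics/w5b.png

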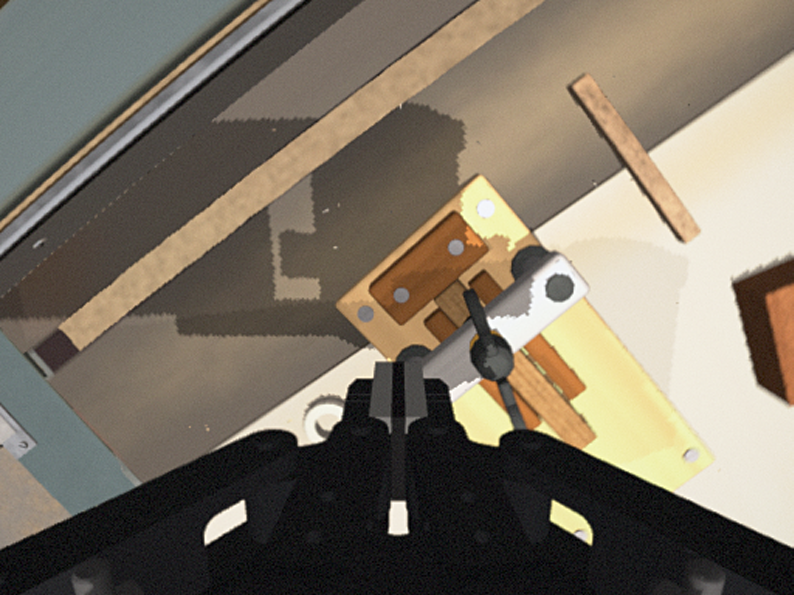

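Call:
carry_out(steps=[[[0, 0, -0.12, 0, 0, 0, 0], [0, 0, -0.24, 0, 0, 0, 0], [0, 0, -0.36, 0, 0, 0.02, 0], [0, 0, -0.397, 0, 0, 0.045, 0], [0, 0, -0.397, 0, 0, 0.063, 0], [0, 0, -0.397, 0, 0, 0.063, 0]]])

```text
time_s: 5.2
eef_pos: [486.5, -186.7, 72.2]
tool_rot: [-2.455, -1.947, 0.004]
force: [-0.2, 0.8, -0.1]
width: 0.2
```

Run:
```python
from m import *; from h import *
commit([0,0,-.397,0,0,.063]); s=st()
snap("wrist","w6");snap("scene","s6")
crop("s6","s6c",120,130,270,250,5)
im=cv2.imread("pics/w6.png"); cv2.imwrite("pics/w6b.png",cv2.resize(im,None,fx=1.55,fy=1.55,interpolation=cv2.INTER_CUBIC))
```

```text
cmd [ 489.4 -188.2   77. ] yaw 77.0 zaxis [-0.     0.002 -1.   ]
t 5.2 p [ 486.5 -186.7   72.2] F [-0.2  0.8 -0.1] w 0.2 q [-0.58  0.16  1.98  0.    1.01 -0.35]
```

View pics/w6b.png

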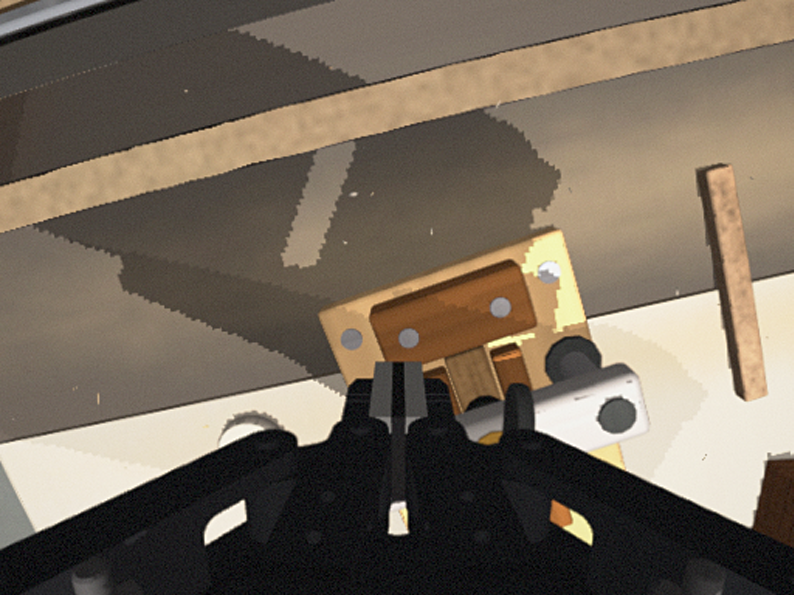

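View pics/s6c.png

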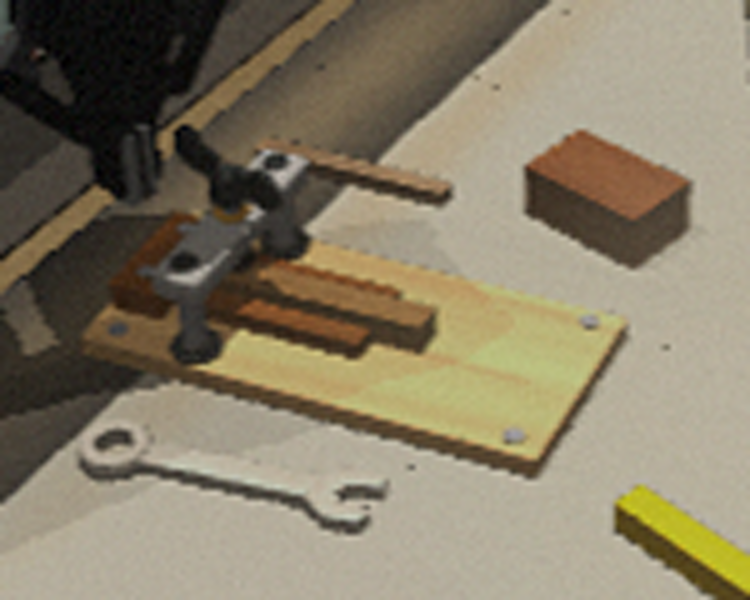

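```bash
cat >> m.py <<'E'
def rows(l):
    p,R=get()
    for (W,a,b,z) in l:
        x,y,z,yaw=stroke(W,a,b,z); rv=Rt.from_matrix(R.T@Rdown(yaw)).as_rotvec(); sh=R.T@(np.array([x,y,z])-p)/1000
        print([0,0,round(float(rv[2]),2)]+[round(float(v),3) for v in sh]+[0])
E
python3 - <<'E'
from m import *
W=77
l=[(77,26,23,77),(77,26,17,77)]+[(77-6.875*k,26,17,77) for k in range(1,9)]
rows(l)
E
```

```text
[0, 0, -0.0, -0.0, 0.007, -0.0, 0]
[0, 0, -0.0, -0.0, 0.013, -0.0, 0]
[0, 0, 0.12, 0.002, 0.016, -0.0, 0]
[0, 0, 0.24, 0.003, 0.02, -0.0, 0]
[0, 0, 0.36, 0.004, 0.024, -0.0, 0]
[0, 0, 0.48, 0.005, 0.027, -0.0, 0]
[0, 0, 0.6, 0.005, 0.031, -0.0, 0]
[0, 0, 0.72, 0.005, 0.035, -0.0, 0]
[0, 0, 0.84, 0.004, 0.038, -0.0, 0]
[0, 0, 0.96, 0.003, 0.042, -0.0, 0]
```

Call:
carry_out(steps=[[[0, 0, 0, 0, 0.007, 0, 0], [0, 0, 0, 0, 0.013, 0, 0], [0, 0, 0.12, 0.002, 0.016, 0, 0], [0, 0, 0.24, 0.003, 0.02, 0, 0], [0, 0, 0.36, 0.004, 0.024, 0, 0], [0, 0, 0.48, 0.005, 0.027, 0, 0], [0, 0, 0.6, 0.005, 0.031, 0, 0], [0, 0, 0.72, 0.005, 0.035, 0, 0], [0, 0, 0.84, 0.004, 0.038, 0, 0], [0, 0, 0.96, 0.003, 0.042, 0, 0]]])

```text
time_s: 6.13
eef_pos: [532.3, -195.3, 77.5]
tool_rot: [3.085, 0.589, 0.002]
force: [-0.1, 0.4, -0.5]
width: 0.0
```

Run:
```python
from m import *; from h import *
commit([0,0,.96,.003,.042,0]); s=st()
W=22
rows([(22-6.875*k,26,17,76) for k in range(1,11)])
snap("wrist","w7");snap("scene","s7")
crop("s7","s7c",120,130,270,250,5)
im=cv2.imread("pics/w7.png"); cv2.imwrite("pics/w7b.png",cv2.resize(im,None,fx=1.55,fy=1.55,interpolation=cv2.INTER_CUBIC))
```

```text
cmd [ 531.  -194.7   77. ] yaw 21.99 zaxis [-0.     0.002 -1.   ]
t 6.13 p [ 532.3 -195.3   77.5] F [-0.1  0.4 -0.5] w 0.0 q [-0.55  0.24  1.87  0.    1.03  0.64]
[0, 0, 0.12, 0.001, 0.003, 0.001, 0]
[0, 0, 0.24, 0.003, 0.007, 0.001, 0]
[0, 0, 0.36, 0.004, 0.01, 0.001, 0]
[0, 0, 0.48, 0.005, 0.014, 0.001, 0]
[0, 0, 0.6, 0.005, 0.018, 0.001, 0]
[0, 0, 0.72, 0.004, 0.022, 0.001, 0]
[0, 0, 0.84, 0.004, 0.025, 0.001, 0]
[0, 0, 0.96, 0.002, 0.029, 0.001, 0]
[0, 0, 1.08, 0.001, 0.032, 0.001, 0]
[0, 0, 1.2, -0.001, 0.035, 0.001, 0]
```

View pics/w7b.png

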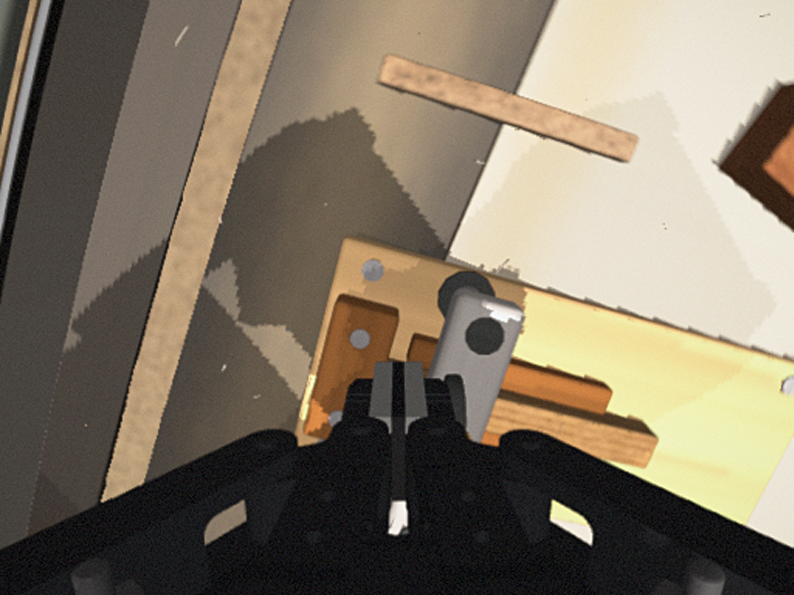

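View pics/s7c.png

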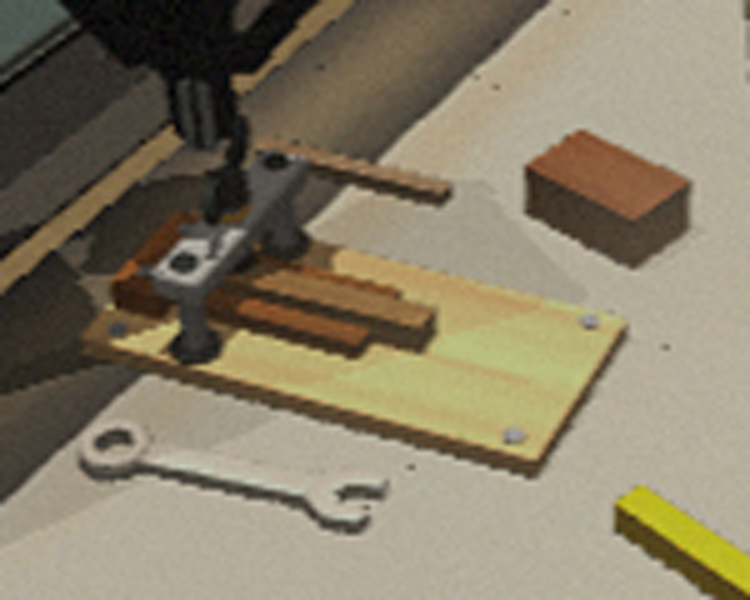

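The wing follows the finger (wrist px (455,400), flush against it). I'll continue the stroke.

Call:
carry_out(steps=[[[0, 0, 0.12, 0.001, 0.003, 0.001, 0], [0, 0, 0.24, 0.003, 0.007, 0.001, 0], [0, 0, 0.36, 0.004, 0.01, 0.001, 0], [0, 0, 0.48, 0.005, 0.014, 0.001, 0], [0, 0, 0.6, 0.005, 0.018, 0.001, 0], [0, 0, 0.72, 0.004, 0.022, 0.001, 0], [0, 0, 0.84, 0.004, 0.025, 0.001, 0], [0, 0, 0.96, 0.002, 0.029, 0.001, 0], [0, 0, 1.08, 0.001, 0.032, 0.001, 0], [0, 0, 1.2, -0.001, 0.035, 0.001, 0]]])

```text
time_s: 7.07
eef_pos: [544.3, -228.3, 76.3]
tool_rot: [-2.882, 1.251, -0.004]
force: [1.2, 0.9, -0.6]
width: -0.0
```

Run:
```python
from m import *; from h import *
commit([0,0,1.2,-.001,.035,.001]); s=st()
rows([(-46.75-6.875*k,26,17,75) for k in range(1,5)]+[(-74.3,26,30,75),(-74.3,26,30,110),(-74.3,26,30,130)])
```

```text
cmd [ 543.2 -227.5   75.9] yaw -46.76 zaxis [-0.     0.002 -1.   ]
t 7.07 p [ 544.3 -228.3   76.3] F [ 1.2  0.9 -0.6] w -0.0 q [-0.59  0.29  1.81  0.    1.04  1.8 ]
[0, 0, 0.12, 0.002, 0.003, 0.001, 0]
[0, 0, 0.24, 0.004, 0.007, 0.001, 0]
[0, 0, 0.36, 0.005, 0.01, 0.001, 0]
[0, 0, 0.48, 0.005, 0.014, 0.001, 0]
[0, 0, 0.48, 0.011, 0.003, 0.001, 0]
[0, 0, 0.48, 0.011, 0.003, -0.034, 0]
[0, 0, 0.48, 0.011, 0.003, -0.054, 0]
```

Call:
carry_out(steps=[[[0, 0, 0.12, 0.002, 0.003, 0.001, 0], [0, 0, 0.24, 0.004, 0.007, 0.001, 0], [0, 0, 0.36, 0.005, 0.01, 0.001, 0], [0, 0, 0.48, 0.005, 0.014, 0.001, 0], [0, 0, 0.48, 0.011, 0.003, 0.001, 0], [0, 0, 0.48, 0.011, 0.003, -0.034, 0], [0, 0, 0.48, 0.011, 0.003, -0.06, 0]]])

```text
time_s: 7.65
eef_pos: [548.8, -237.7, 135.9]
tool_rot: [2.508, -1.892, -0.002]
force: [0.2, -1.2, 0.8]
width: 0.2
```

Run:
```python
from m import *; from h import *
commit([0,0,.48,.011,.003,-.06]); s=st()
snap("wrist","w8");snap("top","t8")
crop("t8","t8c",150,150,270,240,6)
im=cv2.imread("pics/w8.png"); cv2.imwrite("pics/w8b.png",cv2.resize(im,None,fx=1.55,fy=1.55,interpolation=cv2.INTER_CUBIC))
```

```text
cmd [ 548.6 -237.7  135.9] yaw -74.27 zaxis [-0.     0.002 -1.   ]
t 7.65 p [ 548.8 -237.7  135.9] F [ 0.2 -1.2  0.8] w 0.2 q [-0.6   0.23  1.76  0.    1.15  2.27]
```

View pics/w8b.png

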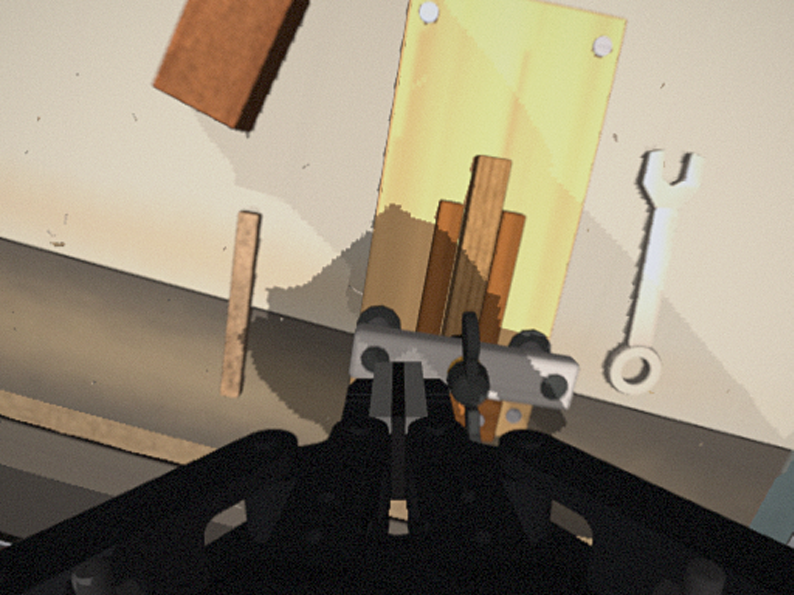

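View pics/t8c.png

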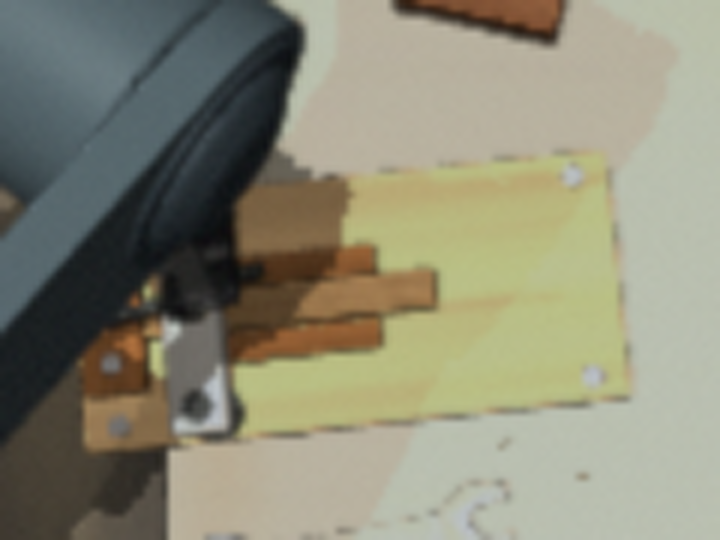

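Run:
```python
from m import *
show(*stroke(106,26,30,135))
```

```text
[0.0031, 0.0003, 3.137, -0.0521, 0.0597, 0.001] dist 79
```

Call:
carry_out(steps=[[[0, 0, -0.12, -0.02, 0.02, 0, 0], [0, 0, -0.24, -0.04, 0.04, 0, 0], [0, 0, -0.36, -0.052, 0.06, 0, 0], [0, 0, -0.48, -0.052, 0.06, 0, 0], [0, 0, -0.6, -0.052, 0.06, 0, 0], [0, 0, -0.72, -0.052, 0.06, 0, 0], [0, 0, -0.84, -0.052, 0.06, 0, 0], [0, 0, -0.96, -0.052, 0.06, 0, 0], [0, 0, -1.08, -0.052, 0.06, 0, 0], [0, 0, -1.2, -0.052, 0.06, 0, 0]]])

```text
time_s: 8.58
eef_pos: [477.0, -204.3, 135.6]
tool_rot: [3.138, -0.138, 0.001]
force: [0.4, -0.6, -0.1]
width: -0.3
```

Call:
carry_out(steps=[[[0, 0, -0.12, 0, 0, 0, 0], [0, 0, -0.24, 0, 0, 0, 0], [0, 0, -0.36, 0, 0, 0, 0], [0, 0, -0.48, 0, 0, 0, 0], [0, 0, -0.6, 0, 0, 0, 0], [0, 0, -0.72, 0, 0, 0, 0], [0, 0, -0.84, 0, 0, 0, 0], [0, 0, -0.96, 0, 0, 0, 0], [0, 0, -1.08, 0, 0, 0, 0], [0, 0, -1.2, 0, 0, 0, 0]]])

```text
time_s: 9.42
eef_pos: [477.0, -204.3, 135.6]
tool_rot: [2.667, 1.658, 0.001]
force: [0.7, -1.0, 0.7]
width: -0.4
```

Run:
```python
from m import *
commit([0,0,-1.2,-.052,.06,0]);commit([0,0,-1.2,0,0,0]);st()
show(*stroke(106,26,30,135));show(*stroke(106,26,30,74))
```

```text
cmd [ 476.7 -203.9  136. ] yaw -5.51 zaxis [-0.     0.002 -1.   ]
cmd [ 476.7 -203.9  136. ] yaw 63.24 zaxis [-0.     0.002 -1.   ]
t 9.42 p [ 477.  -204.3  135.6] F [ 0.7 -1.   0.7] w -0.4 q [-0.62  0.05  1.96  0.    1.13 -0.17]
[-0.0006, -0.0019, -0.7462, 0.0003, 0.0002, 0.001] dist 1
[-0.0006, -0.0019, -0.7462, 0.0002, 0.0003, 0.062] dist 62
```

Call:
carry_out(steps=[[[0, 0, -0.12, 0, 0, 0, 0], [0, 0, -0.24, 0, 0, 0, 0], [0, 0, -0.36, 0, 0, 0, 0], [0, 0, -0.48, 0, 0, 0, 0], [0, 0, -0.6, 0, 0, 0, 0], [0, 0, -0.72, 0, 0, 0.02, 0], [0, 0, -0.746, 0, 0, 0.04, 0], [0, 0, -0.746, 0, 0, 0.055, 0], [0, 0, -0.746, 0, 0, 0.061, 0], [0, 0, -0.746, 0, 0, 0.061, 0]]])

```text
time_s: 10.25
eef_pos: [475.9, -203.6, 72.9]
tool_rot: [-1.888, -2.508, 0.0]
force: [0.1, 0.2, 0.4]
width: 0.1
```

Run:
```python
from m import *; from h import *
commit([0,0,-.746,0,0,.061]);st()
rows([(106,26,23,75),(106,26,17,75)]+[(106-6.875*k,26,17,75) for k in range(1,9)])
snap("wrist","w9")
im=cv2.imread("pics/w9.png"); cv2.imwrite("pics/w9b.png",cv2.resize(im,None,fx=1.55,fy=1.55,interpolation=cv2.INTER_CUBIC))
```

```text
cmd [ 476.7 -203.8   75. ] yaw 105.99 zaxis [-0.     0.002 -1.   ]
t 10.25 p [ 475.9 -203.6   72.9] F [0.1 0.2 0.4] w 0.1 q [-0.62  0.15  1.99  0.    1.01 -0.9 ]
[0, 0, -0.0, -0.0, 0.007, -0.0, 0]
[0, 0, -0.0, -0.0, 0.013, -0.0, 0]
[0, 0, 0.12, 0.002, 0.017, -0.0, 0]
[0, 0, 0.24, 0.003, 0.02, -0.0, 0]
[0, 0, 0.36, 0.004, 0.024, -0.0, 0]
[0, 0, 0.48, 0.005, 0.027, -0.0, 0]
[0, 0, 0.6, 0.005, 0.031, -0.0, 0]
[0, 0, 0.72, 0.005, 0.035, -0.0, 0]
[0, 0, 0.84, 0.004, 0.038, -0.0, 0]
[0, 0, 0.96, 0.003, 0.042, -0.0, 0]
```

View pics/w9b.png

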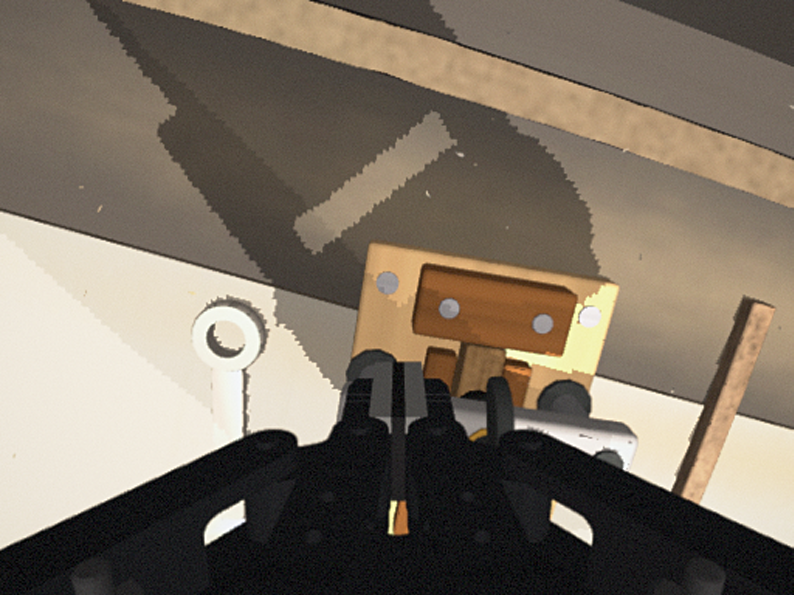

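The second wing stands ahead of the finger at (497,400), and the bar's front is against the stop at (482,348). Now stroke 2.

Call:
carry_out(steps=[[[0, 0, 0, 0, 0.007, 0, 0], [0, 0, 0, 0, 0.013, 0, 0], [0, 0, 0.12, 0.002, 0.017, 0, 0], [0, 0, 0.24, 0.003, 0.02, 0, 0], [0, 0, 0.36, 0.004, 0.024, 0, 0], [0, 0, 0.48, 0.005, 0.027, 0, 0], [0, 0, 0.6, 0.005, 0.031, 0, 0], [0, 0, 0.72, 0.005, 0.035, 0, 0], [0, 0, 0.84, 0.004, 0.038, 0, 0], [0, 0, 0.96, 0.003, 0.042, 0, 0]]])

```text
time_s: 11.13
eef_pos: [517.2, -189.5, 75.2]
tool_rot: [2.839, 1.345, 0.001]
force: [-1.2, -0.4, 1.4]
width: -0.2
```

Run:
```python
from m import *; from h import *
commit([0,0,.96,.003,.042,0]);st()
rows([(51-6.875*k,26,17,74) for k in range(1,11)])
```

```text
cmd [ 516.2 -189.4   75. ] yaw 50.98 zaxis [-0.     0.002 -1.   ]
t 11.13 p [ 517.2 -189.5   75.2] F [-1.2 -0.4  1.4] w -0.2 q [-0.56  0.21  1.91  0.    1.02  0.13]
[0, 0, 0.12, 0.002, 0.003, 0.001, 0]
[0, 0, 0.24, 0.003, 0.007, 0.001, 0]
[0, 0, 0.36, 0.004, 0.01, 0.001, 0]
[0, 0, 0.48, 0.005, 0.014, 0.001, 0]
[0, 0, 0.6, 0.005, 0.018, 0.001, 0]
[0, 0, 0.72, 0.005, 0.021, 0.001, 0]
[0, 0, 0.84, 0.004, 0.025, 0.001, 0]
[0, 0, 0.96, 0.003, 0.029, 0.001, 0]
[0, 0, 1.08, 0.001, 0.032, 0.001, 0]
[0, 0, 1.2, -0.001, 0.035, 0.001, 0]
```

Call:
carry_out(steps=[[[0, 0, 0.12, 0.002, 0.003, 0.001, 0], [0, 0, 0.24, 0.003, 0.007, 0.001, 0], [0, 0, 0.36, 0.004, 0.01, 0.001, 0], [0, 0, 0.48, 0.005, 0.014, 0.001, 0], [0, 0, 0.6, 0.005, 0.018, 0.001, 0], [0, 0, 0.72, 0.005, 0.021, 0.001, 0], [0, 0, 0.84, 0.004, 0.025, 0.001, 0], [0, 0, 0.96, 0.003, 0.029, 0.001, 0], [0, 0, 1.08, 0.001, 0.032, 0.001, 0], [0, 0, 1.2, -0.001, 0.035, 0.001, 0]]])

```text
time_s: 11.97
eef_pos: [544.4, -212.5, 74.4]
tool_rot: [3.102, -0.493, 0.004]
force: [0.5, 0.9, -1.2]
width: -0.1
```

Run:
```python
from m import *; from h import *
commit([0,0,1.2,-.001,.035,.001]);st()
rows([(-17.75-6.875*k,26,17,73) for k in range(1,7)]+[(-59,26,30,73),(-59,26,30,108),(-59,26,30,133)])
snap("wrist","w10");snap("scene","s10")
crop("s10","s10c",120,130,270,250,5)
```

```text
cmd [ 542.8 -212.2   73.9] yaw -17.77 zaxis [-0.     0.002 -1.   ]
t 11.97 p [ 544.4 -212.5   74.4] F [ 0.5  0.9 -1.2] w -0.1 q [-0.57  0.28  1.82  0.    1.03  1.32]
[0, 0, 0.12, 0.002, 0.003, 0.001, 0]
[0, 0, 0.24, 0.003, 0.007, 0.001, 0]
[0, 0, 0.36, 0.004, 0.01, 0.001, 0]
[0, 0, 0.48, 0.005, 0.014, 0.001, 0]
[0, 0, 0.6, 0.005, 0.018, 0.001, 0]
[0, 0, 0.72, 0.005, 0.021, 0.001, 0]
[0, 0, 0.72, 0.014, 0.012, 0.001, 0]
[0, 0, 0.72, 0.013, 0.012, -0.034, 0]
[0, 0, 0.72, 0.013, 0.012, -0.059, 0]
```

View pics/s10c.png

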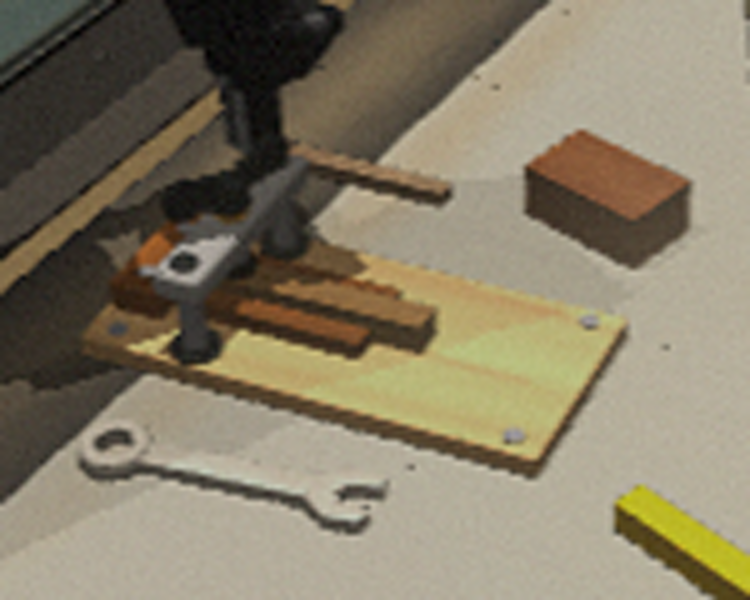

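View pics/w10.png

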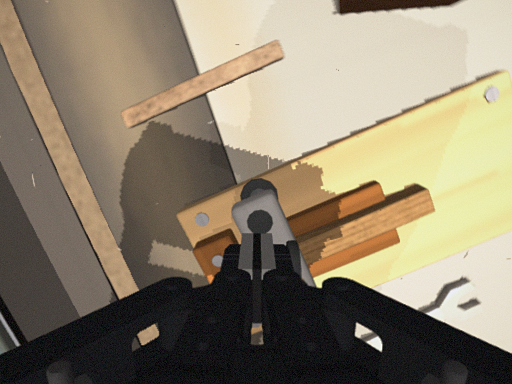

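Call:
carry_out(steps=[[[0, 0, 0.12, 0.002, 0.003, 0.001, 0], [0, 0, 0.24, 0.003, 0.007, 0.001, 0], [0, 0, 0.36, 0.004, 0.01, 0.001, 0], [0, 0, 0.48, 0.005, 0.014, 0.001, 0], [0, 0, 0.6, 0.005, 0.018, 0.001, 0], [0, 0, 0.72, 0.005, 0.021, 0.001, 0]]])

```text
time_s: 12.57
eef_pos: [542.2, -234.2, 73.1]
tool_rot: [-2.732, 1.55, -0.003]
force: [1.5, -0.4, -1.1]
width: -0.0
```

Call:
carry_out(steps=[[[0, 0, 0, 0, -0.013, 0, 0], [0, 0, 0, 0, -0.013, -0.035, 0], [0, 0, 0, 0, -0.013, -0.06, 0]]])

```text
time_s: 12.82
eef_pos: [553.1, -226.1, 132.8]
tool_rot: [-2.739, 1.538, 0.003]
force: [0.6, -1.0, 0.7]
width: 0.1
```

Run:
```python
from m import *; from h import *
commit([0,0,.72,.005,.021,.001]);commit([0,0,0,0,-.013,-.06]);st()
snap("wrist","w11");snap("scene","s11")
crop("s11","s11c",120,130,270,250,5)
im=cv2.imread("pics/w11.png"); cv2.imwrite("pics/w11b.png",cv2.resize(im,None,fx=1.55,fy=1.55,interpolation=cv2.INTER_CUBIC))
show(*stroke(121,26,32,135))
```

```text
cmd [ 541.1 -233.7   72.9] yaw -59.03 zaxis [-0.     0.002 -1.   ]
cmd [ 552.3 -227.1  132.9] yaw -59.03 zaxis [-0.     0.002 -1.   ]
t 12.82 p [ 553.1 -226.1  132.8] F [ 0.6 -1.   0.7] w 0.1 q [-0.58  0.23  1.76  0.    1.15  2.02]
[0.0029, 0.0011, 3.1412, -0.0519, 0.0623, -0.002] dist 81
```

View pics/w11b.png

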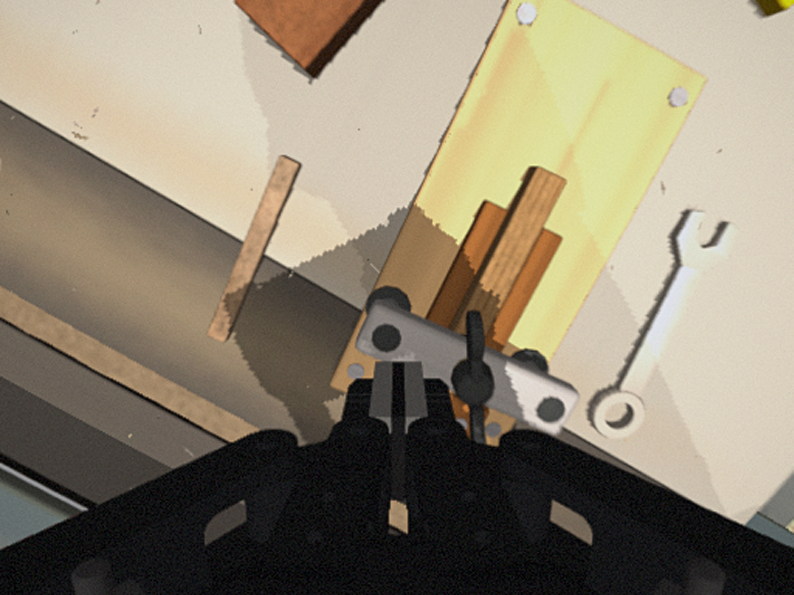

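View pics/s11c.png

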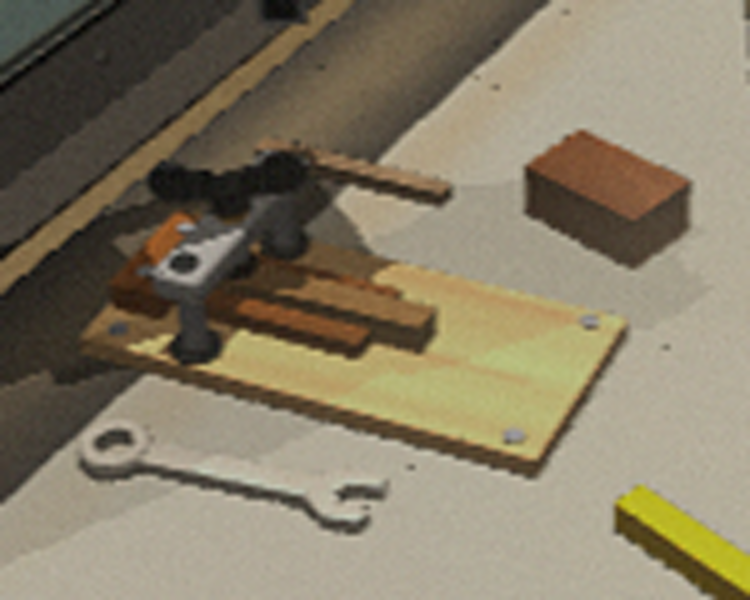

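Call:
carry_out(steps=[[[0, 0, -0.12, -0.02, 0.02, 0, 0], [0, 0, -0.24, -0.04, 0.04, 0, 0], [0, 0, -0.36, -0.052, 0.062, 0, 0], [0, 0, -0.48, -0.052, 0.062, 0, 0], [0, 0, -0.6, -0.052, 0.062, 0, 0], [0, 0, -0.72, -0.052, 0.062, 0, 0], [0, 0, -0.84, -0.052, 0.062, 0, 0], [0, 0, -0.96, -0.052, 0.062, 0, 0], [0, 0, -1.08, -0.052, 0.062, 0, 0], [0, 0, -1.2, -0.052, 0.062, 0, 0]]])

```text
time_s: 13.75
eef_pos: [473.1, -214.1, 132.3]
tool_rot: [3.129, 0.284, 0.0]
force: [-0.6, 1.0, -0.1]
width: 0.3
```

Call:
carry_out(steps=[[[0, 0, -0.12, 0, 0, 0, 0], [0, 0, -0.24, 0, 0, 0, 0], [0, 0, -0.36, 0, 0, 0, 0], [0, 0, -0.48, 0, 0, 0, 0], [0, 0, -0.6, 0, 0, 0, 0], [0, 0, -0.72, 0, 0, 0, 0], [0, 0, -0.84, 0, 0, 0, 0], [0, 0, -0.96, 0, 0, 0, 0], [0, 0, -1.08, 0, 0, 0, 0], [0, 0, -1.2, 0, 0, 0, 0]]])

```text
time_s: 14.58
eef_pos: [473.1, -214.0, 132.2]
tool_rot: [2.422, 2.001, 0.0]
force: [-0.4, -0.4, 0.2]
width: -0.4
```

Run:
```python
from m import *
commit([0,0,-1.2,-.052,.062,0]);commit([0,0,-1.2,0,0,0]);st()
show(*stroke(121,26,32,135));show(*stroke(121,26,32,72.5))
```

```text
cmd [ 472.4 -214.4  133. ] yaw 9.73 zaxis [-0.     0.002 -1.   ]
cmd [ 472.4 -214.4  133. ] yaw 78.48 zaxis [-0.     0.002 -1.   ]
t 14.58 p [ 473.1 -214.   132.2] F [-0.4 -0.4  0.2] w -0.4 q [-0.64  0.05  1.96  0.    1.12 -0.45]
[-0.0001, -0.002, -0.742, -0.0003, -0.0002, -0.002] dist 2
[-0.0001, -0.002, -0.742, -0.0004, -0.0001, 0.0605] dist 60
```

Call:
carry_out(steps=[[[0, 0, -0.12, 0, 0, 0, 0], [0, 0, -0.24, 0, 0, 0, 0], [0, 0, -0.36, 0, 0, 0, 0], [0, 0, -0.48, 0, 0, 0, 0], [0, 0, -0.6, 0, 0, 0, 0], [0, 0, -0.72, 0, 0, 0.02, 0], [0, 0, -0.742, 0, 0, 0.04, 0], [0, 0, -0.742, 0, 0, 0.055, 0], [0, 0, -0.742, 0, 0, 0.06, 0], [0, 0, -0.742, 0, 0, 0.06, 0]]])

```text
time_s: 15.42
eef_pos: [471.9, -213.5, 70.8]
tool_rot: [-1.541, -2.734, -0.001]
force: [0.6, -0.1, -0.0]
width: -0.2
```

Run:
```python
from m import *; from h import *
commit([0,0,-.742,0,0,.06]);st()
rows([(121,26,24,73),(121,26,17,73)]+[(121-6.875*k,26,17,73) for k in range(1,7)])
snap("wrist","w12")
im=cv2.imread("pics/w12.png"); cv2.imwrite("pics/w12b.png",cv2.resize(im,None,fx=1.55,fy=1.55,interpolation=cv2.INTER_CUBIC))
```

```text
cmd [ 472.4 -214.3   73. ] yaw 121.0 zaxis [-0.     0.002 -1.   ]
t 15.42 p [ 471.9 -213.5   70.8] F [ 0.6 -0.1 -0. ] w -0.2 q [-0.64  0.15  1.99  0.    1.   -1.19]
[0, 0, -0.0, -0.0, 0.008, -0.0, 0]
[0, 0, -0.0, -0.0, 0.015, -0.0, 0]
[0, 0, 0.12, 0.002, 0.018, -0.0, 0]
[0, 0, 0.24, 0.003, 0.021, -0.0, 0]
[0, 0, 0.36, 0.004, 0.025, -0.0, 0]
[0, 0, 0.48, 0.005, 0.029, -0.0, 0]
[0, 0, 0.6, 0.005, 0.032, -0.0, 0]
[0, 0, 0.72, 0.005, 0.036, -0.0, 0]
```

View pics/w12b.png

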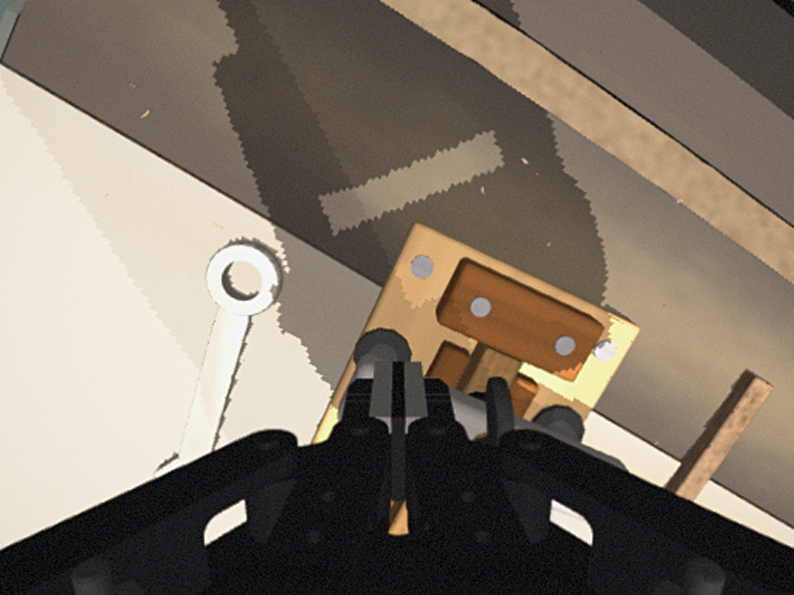

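Call:
carry_out(steps=[[[0, 0, 0, 0, 0.008, 0, 0], [0, 0, 0, 0, 0.015, 0, 0], [0, 0, 0.12, 0.002, 0.018, 0, 0], [0, 0, 0.24, 0.003, 0.021, 0, 0], [0, 0, 0.36, 0.004, 0.025, 0, 0], [0, 0, 0.48, 0.005, 0.029, 0, 0], [0, 0, 0.6, 0.005, 0.032, 0, 0], [0, 0, 0.72, 0.005, 0.036, 0, 0], [0, 0, 0.72, 0.005, 0.036, 0, 0]]])

```text
time_s: 16.22
eef_pos: [501.9, -191.6, 73.2]
tool_rot: [2.41, 2.013, 0.001]
force: [-0.1, -0.3, -0.3]
width: -0.0
```

Run:
```python
from m import *; from h import *
commit([0,0,.72,.005,.036,0]);st()
rows([(79.75-3.44*k,26,17,73) for k in range(1,8)])
```

```text
cmd [ 500.7 -191.5   73. ] yaw 79.75 zaxis [-0.     0.002 -1.   ]
t 16.22 p [ 501.9 -191.6   73.2] F [-0.1 -0.3 -0.3] w -0.0 q [-0.58  0.19  1.94  0.    1.01 -0.4 ]
[0, 0, 0.06, 0.001, 0.002, -0.0, 0]
[0, 0, 0.12, 0.002, 0.004, -0.0, 0]
[0, 0, 0.18, 0.002, 0.005, -0.0, 0]
[0, 0, 0.24, 0.003, 0.007, -0.0, 0]
[0, 0, 0.3, 0.004, 0.009, -0.0, 0]
[0, 0, 0.36, 0.004, 0.011, -0.0, 0]
[0, 0, 0.42, 0.004, 0.012, -0.0, 0]
```

Call:
carry_out(steps=[[[0, 0, 0.06, 0.001, 0.002, 0, 0], [0, 0, 0.12, 0.002, 0.004, 0, 0], [0, 0, 0.18, 0.002, 0.005, 0, 0], [0, 0, 0.18, 0.002, 0.005, 0, 0]]])

```text
time_s: 16.55
eef_pos: [506.6, -190.5, 72.9]
tool_rot: [2.579, 1.792, 0.001]
force: [-0.7, 0.4, 0.2]
width: 0.2
```

Run:
```python
from m import *; from h import *
commit([0,0,.18,.002,.005,0]);s=st();print(s["wrist_torque"])
rows([(69.4-3.44*k,26,17,73) for k in range(1,8)])
```

```text
cmd [ 505.9 -190.4   73. ] yaw 69.43 zaxis [-0.     0.002 -1.   ]
t 16.55 p [ 506.6 -190.5   72.9] F [-0.7  0.4  0.2] w 0.2 q [-0.57  0.2   1.93  0.    1.01 -0.21]
[ 0.10485885  0.03056412 -0.03192748]
[0, 0, 0.06, 0.001, 0.002, -0.0, 0]
[0, 0, 0.12, 0.002, 0.003, -0.0, 0]
[0, 0, 0.18, 0.003, 0.005, -0.0, 0]
[0, 0, 0.24, 0.004, 0.007, -0.0, 0]
[0, 0, 0.3, 0.004, 0.009, -0.0, 0]
[0, 0, 0.36, 0.005, 0.01, -0.0, 0]
[0, 0, 0.42, 0.005, 0.012, -0.0, 0]
```

Call:
carry_out(steps=[[[0, 0, 0.06, 0.001, 0.002, 0, 0], [0, 0, 0.12, 0.002, 0.003, 0, 0], [0, 0, 0.12, 0.002, 0.003, 0, 0]]])

```text
time_s: 16.8
eef_pos: [509.6, -189.8, 72.6]
tool_rot: [-2.682, -1.635, 0.001]
force: [-1.8, 1.6, 0.9]
width: -0.0
```

Call:
carry_out(steps=[[[0, 0, 0.06, 0.001, 0.002, 0, 0], [0, 0, 0.12, 0.002, 0.004, 0, 0], [0, 0, 0.12, 0.002, 0.004, 0, 0]]])

```text
time_s: 17.05
eef_pos: [511.3, -188.4, 72.0]
tool_rot: [-2.769, -1.469, 0.008]
force: [-13.2, 4.6, 9.3]
width: -0.4
```

Run:
```python
from m import *; from h import *
commit([0,0,.12,.002,.003,0]);commit([0,0,.12,.002,.004,0]);s=st();print(s["wrist_torque"])
snap("wrist","w13")
im=cv2.imread("pics/w13.png"); cv2.imwrite("pics/w13b.png",cv2.resize(im,None,fx=1.55,fy=1.55,interpolation=cv2.INTER_CUBIC))
rows([(55.7-3.44*k,26,17,73) for k in range(1,8)])
```

```text
cmd [ 509.4 -189.6   73. ] yaw 62.56 zaxis [-0.     0.002 -1.   ]
cmd [ 513.9 -189.7   73. ] yaw 55.68 zaxis [-0.     0.002 -1.   ]
t 17.05 p [ 511.3 -188.4   72. ] F [-13.2   4.6   9.3] w -0.4 q [-0.56  0.21  1.92 -0.    1.02  0.04]
[7.38202237e-01 1.91997580e+00 8.67206942e-04]
[0, 0, 0.06, 0.001, 0.001, -0.0, 0]
[0, 0, 0.12, 0.002, 0.003, -0.0, 0]
[0, 0, 0.18, 0.003, 0.005, -0.0, 0]
[0, 0, 0.24, 0.003, 0.006, -0.0, 0]
[0, 0, 0.3, 0.004, 0.008, -0.0, 0]
[0, 0, 0.36, 0.004, 0.01, -0.0, 0]
[0, 0, 0.42, 0.005, 0.012, -0.0, 0]
```

View pics/w13b.png

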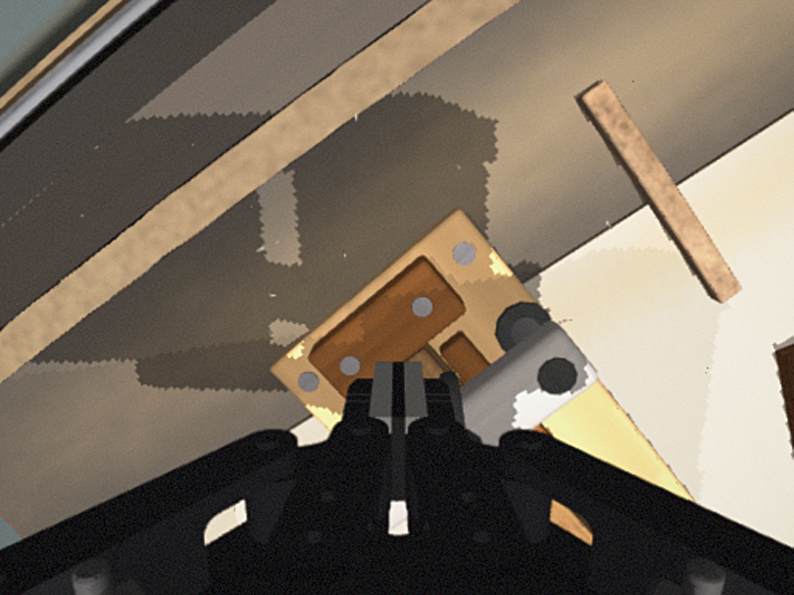

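The force rose to 14 N (about 0.35 N m at the wing) at the predicted end angle of about 60°, so the screw is at its end. I'll back off and check.

Call:
carry_out(steps=[[[0, 0, 0, 0, -0.006, 0, 0], [0, 0, 0, 0, -0.018, 0, 0], [0, 0, 0, 0, -0.02, -0.03, 0], [0, 0, 0, 0, -0.02, -0.065, 0], [0, 0, 0, 0, -0.02, -0.065, 0]]])

```text
time_s: 17.52
eef_pos: [501.5, -181.0, 144.6]
tool_rot: [2.764, 1.467, 0.011]
force: [1.2, -0.5, 0.4]
width: -0.0
```

Run:
```python
from m import *; from h import *
commit([0,0,0,0,-.02,-.065]);s=st()
snap("wrist","w14")
im=cv2.imread("pics/w14.png"); cv2.imwrite("pics/w14b.png",cv2.resize(im,None,fx=1.55,fy=1.55,interpolation=cv2.INTER_CUBIC))
show(490,-186,230,np.radians(55.7));show(430,-420,230,np.radians(55.7))
```

```text
cmd [ 497.4 -178.5  138. ] yaw 55.68 zaxis [-0.     0.002 -1.   ]
t 17.52 p [ 501.5 -181.   144.6] F [ 1.2 -0.5  0.4] w -0.0 q [-0.56  0.06  1.93  0.    1.13  0.04]
[-0.0014, -0.0014, -0.0003, -0.0102, -0.002, -0.092] dist 93
[-0.0014, -0.0014, -0.0003, -0.2373, 0.0803, -0.0924] dist 267
```

View pics/w14b.png

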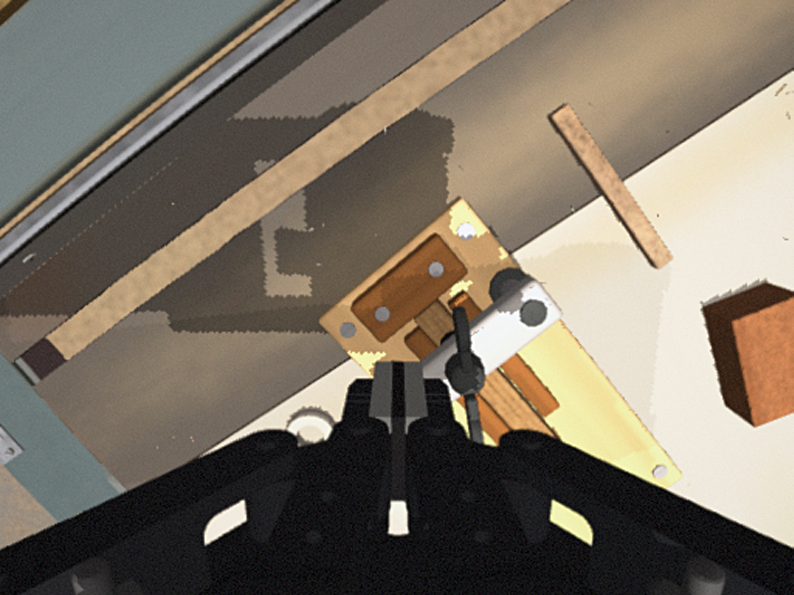

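Clear of the wings. I'll move well away so the top and scene cameras can check.

Call:
carry_out(steps=[[[0, 0, 0, 0, 0, -0.04, 0], [0, 0, 0, 0, 0, -0.08, 0], [0, 0, 0, -0.03, 0.01, -0.095, 0], [0, 0, 0, -0.07, 0.02, -0.095, 0], [0, 0, 0, -0.11, 0.035, -0.095, 0], [0, 0, 0, -0.15, 0.05, -0.095, 0], [0, 0, 0, -0.19, 0.065, -0.095, 0], [0, 0, 0, -0.23, 0.08, -0.095, 0], [0, 0, 0, -0.27, 0.09, -0.095, 0], [0, 0, 0, -0.3, 0.1, -0.095, 0]]])

```text
time_s: 18.4
eef_pos: [409.5, -485.3, 231.4]
tool_rot: [-2.776, -1.47, 0.0]
force: [-0.2, -0.7, 0.2]
width: 0.3
```

Run:
```python
from m import *; from h import *
commit([0,0,0,-.3,.1,-.095]);s=st()
snap("top","t15");snap("scene","s15")
crop("t15","t15c",150,120,270,260,5)
crop("s15","s15c",120,140,250,250,6)
```

```text
cmd [ 410.9 -482.9  232.5] yaw 55.68 zaxis [-0.     0.002 -1.   ]
t 18.4 p [ 409.5 -485.3  231.4] F [-0.2 -0.7  0.2] w 0.3 q [-1.05  0.21  1.6  -0.    1.33 -0.45]
```

View pics/t15c.png

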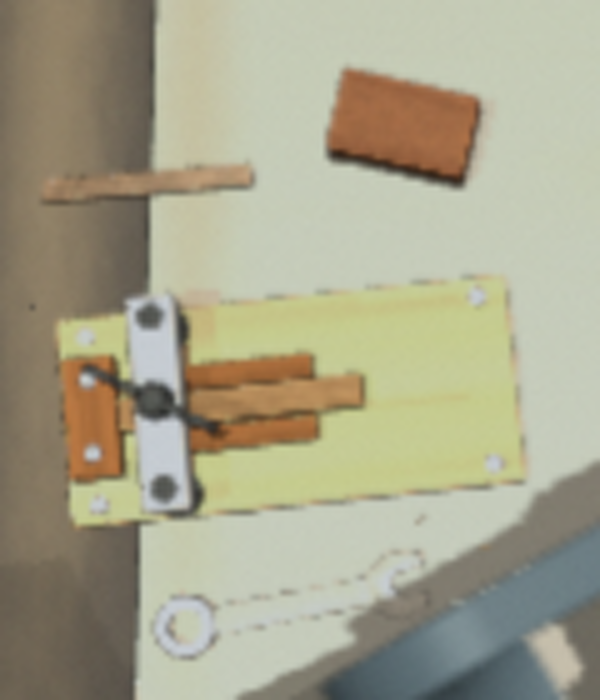

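View pics/s15c.png

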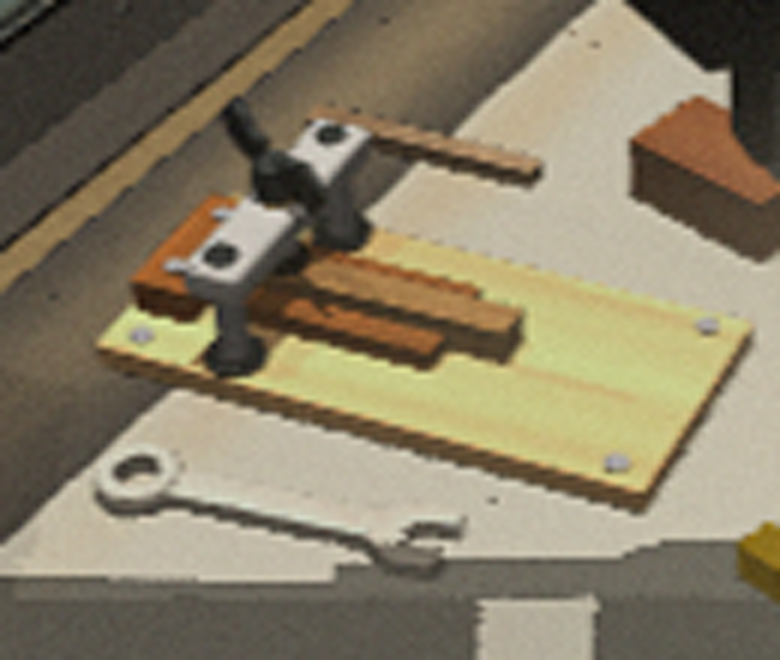

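Run:
```python
from h import *; from m import *
d=load("t15");g=lambda p:(150+(p[0]+.5)/5-.5,120+(p[1]+.5)/5-.5)
def J(q):
    r=q[:2]-O;c,s=np.cos(PSI),np.sin(PSI);return np.round([c*r[0]+s*r[1],-s*r[0]+c*r[1]],1)
print("rear",J(onz(d,*g((363,389)),28)))
a=onz(d,*g((85,368)),80);b=onz(d,*g((220,431)),80);print("wing angle world",np.degrees(np.arctan2(*(a-b)[1::-1])),np.linalg.norm(a-b))
for zz in (76,88): print("hub",J(onz(d,*g((153,400)),zz)))
```

```text
rear [ -0.3 -95.1]
wing angle world 65.47656230779054 69.46694490122384
hub [-1.3 -0.8]
hub [-2.7 -2.7]
```

Checks agree: bar rear at y = -95.1 mm (home = -95), and the wings at 65.5° give θ ≈ 8.39 (end 8.4). The spanner, stick and offcut are at the same pixels as before. Handing in.

```bash
python3 -c "
from rig import bot
print(bot.close_job())"
```

```text
the job is handed in; nothing more can be done
None
```

The bar is home against the end stop and the wing screw is turned fully down onto it. I handed the job in at 18.4 s, and no verdict was reported.

**Bar:** I pushed it with the closed fingertips. It stopped with 8 N on the fingers, and a further 2 mm of command barely moved it. After the clamping, the top camera puts its rear end at y = -95.1 mm in the jig's frame, where home is -95.

**Screw:** I turned it clockwise with three fingertip strokes on alternate wings until it would go no further. The finger force jumped to about 14 N in the plane (17 N with its upward part), against the 1 to 2 N that turning takes. The wings stand at 65.5°, which gives a joint value of about 8.39 rad, against the end stop at 8.4. I did not measure the pad's contact on the bar directly; it follows from the screw being at its end.

**Other things:** The last pictures show the spanner, stick and offcut at the same pixels as at the start, and the arm stands clear of the jig.

**Disagreements:** The wrist camera gave positions 3 to 5 mm off across the jig, and one low height for the bar. I used the top and scene cameras instead, which agreed with the stated sizes to within about 2 mm, apart from base-corner heights of about 6 mm instead of 12.

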